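# Switch off a drive under a pry-open hood

### The job

The switch station's hood is shut and has no handle: lever it well open with the screwdriver's blade in the notch at its front, and lay the screwdriver back down on its mat. Set the long toggle lever to its upright centre off position, without ever throwing it over to the far side and leaving the short ball-ended lever switched as it is. Then shut the hood fully, and leave the tape roll, the ring gauge and the side cutters where they are.

Things in the scene. Friction and masses are not known exactly. Their poses are not given: they have to be found in the camera images.
- station: Grey sheet-metal switch station fixed to the bench: a base 130 (its x) x 170 (its y) x 40 mm with a grey hood 130 x 170 x 75 mm on top, so 115 mm high when shut. Origin: centre of the underside, on the bench. Its -x is the front (the side with the pry notch; it faces roughly the robot's right, world -y), +x the hinge side, z up. The flat base top, on which both toggles stand, is at z = 40 mm.
- hinge (a point): Middle of the hood's hinge line, which runs along the station's y at station x = +65 mm, z = 40 mm.
- hood (a joint): Hood angle in rad: 0 shut, 1.57 with its top panel upright, 1.75 its stop. It has 3 mm walls all round and is open underneath. A stiff friction hinge (0.12 N m; hood 0.11 kg) holds it wherever it is left, so it must be pushed all the way, both up and down: about 1.5 to 2.5 N at the lip lifts it.
- hood_lip (a point): Middle of the top edge of the pry notch, in the hood's front wall (3 mm thick), moving with the hood; 130 mm from the hinge line. The notch is the only gap in the front: 36 mm wide and 12 mm high, open downward; its lower side is the base top (z = 40 mm), its upper edge 52 mm above the bench when shut.
- drive_lever (a joint): Long toggle lever, in rad: 0 is upright, the centre off position; negative leans to the station's front, positive to the hinge; stops at -0.45 and +0.45. It starts at the front stop. Sprung detents: between about -0.25 and +0.25 it springs to 0, beyond that it snaps to the end stop; about 1.7 N at the tip carries it from one detent towards the next.
- drive_tip (a point): Top end of the long black round lever, 13 mm thick near the top, tapering to 9 mm; the tip is 59 mm from the pivot, 65 mm above the base top when upright. It stands 35 mm from the station's middle to one side along its y (either side), pivot on station x = 0, 6 mm above the base top. Both levers swing in the station's x-z plane.
- lamp_lever (a joint): Short ball-ended toggle lever, in rad, same signs, stops and detents; it starts at the hinge-side stop (+0.45) and is to stay there.
- lamp_tip (a point): Top of the short lever: steel stem 7 mm thick with a black 18 mm ball, 38 mm above the base top when upright; it stands on the other side, 70 mm from the long lever.
- screwdriver: Screwdriver, 194 mm long, 65 g, lying on the mat. Origin: middle of its length, on its underside. Its y axis runs from the blade (-y) to the end of the handle (+y). Handle: 23 mm thick, from y = +9 to +97 mm; round shank 6 mm thick. The centre line is 12 mm above the origin. At the start the blade points roughly to the robot's left (world +y).
- blade_tip (a point): Tip of the screwdriver's flat blade, 6 mm wide, on the centre line at y = -97 mm.
- handle (a point): A point on the screwdriver's centre line within the handle, at y = +40 mm: a good place to grip it.
- mat: Black foam-rubber tool mat 100 (x) x 250 (y) x 12 mm, fixed. Origin: centre of its underside.
- tape_roll: Roll of tape, 94 mm across, 48 mm high, bystander. Origin: centre of the underside.
- go_gauge: Flat ring gauge with a handle, 69 x 118 x 8 mm, bystander. Origin: centre of the underside.
- side_cutters: Side cutters, 42 x 115 x 10 mm, bystander. Origin: centre of the underside.

How it is judged:
By the outcome, as a careful person would: the job done as asked, in the order asked, and still so for the second after the job is handed in, with the robot touching nothing.
It also fails if it takes over 72 s, if anything falls off the work surface, if the arm or the gripper's body presses on something with over 40 N, if the wrist force passes 120 N, or if a joint passes its speed limit or range.

### The arm

A 6-joint arm with a two-finger parallel gripper is mounted at the origin on a cart in front of the work surface, level with it; the furniture and walls round the work are solid. World frame = base frame: x ahead of the robot, y to its left, z up, the work surface at z = 0. Lengths are in mm, angles in rad, forces in N, time in s.
With the tool pointing down it reaches from about 350 to 875 mm from the base axis. Payload 4.2 kg.
Tool frame: the origin (TCP) lies on the centre line of the jaws, within the pads' length; the fingertips stand 22 mm ahead of it and the grasp point (between the pads) lies 3 mm ahead of it (arm.nose_length is the distance from the TCP to the fingertips, in mm); z points along the fingers, x is the direction in which the jaws open and shut, and the axes are right-handed (so a half turn about z gives the same grasp; the last joint's range is limited). The gripper opens to 85 mm and grips with 20 to 120 N. Pads are 22 mm wide; open, the fingers measure 114 mm over their backs; the gripper's body (76 mm by 85 mm) begins 54 mm behind the grasp point. The pads swing forward as they close: fully open they stand 13 mm farther back than shut.
Start: joints at [-0.847, 0.385, 0.008, 0, -1.194, -0.259], TCP at [280.164, -558.666, 253.312] pointing down, gripper open.
Joint ranges: [-3.14, 3.14], [-1.21, 2.06], [-1.07, 1.41], [-3.16, 2.05], [-2.99, -0.16], [-3.1, 3.1]. Speed limits (rad/s): [2.79, 2.79, 3.14, 3.14, 3.14, 3.14].

### API

Orientations are given as a unit quaternion [x, y, z, w].
In Python, from bench import telemetry, get_image, workorder, nets, arm gives the robot as it stands.
- The arm moves only by the tool apply_moves, never from a script. Its argument "steps" is a list of rows, each an object with "hand": the opening, from 0 (shut) to 1 (fully open); "xyz": the shift along the tool's x, y, z in cm, a list of three; "delta_rot": the turn, a rotation vector about the tool's x, y, z in rad, a list of three. In form: [{"hand": hand, "xyz": [x, y, z], "delta_rot": [wx, wy, wz]}, ...]. A call has 1 to 12 rows; each row is the pose to reach, as a shift and turn from the pose commanded when the call began, along the tool's axes at that moment; what a row does not reach only later rows make up. A row lasts 1/12 s, in which the tool goes at most 41.7 mm and 7.16 degrees, less where a joint would pass 70% of its speed; a pose out of reach is approached as far as the arm can. A call with a gripper value outside its range is refused whole. The fingers move at their own pace and stop on an object; the grip force is fixed at half the most. Time passes only in rows, so rows that repeat a pose let the fingers close. It gives the time, the measured TCP pose, the force and the opening at its end, in the units of the state.
- telemetry.read_state(): the state, without advancing time (a new reading comes with each control period).
- get_image(name): name is "scene" or "top"; returns a dict with "frame" (400x640x3 uint8, blue, green, red), "fx", "fy", "cx", "cy" (pixels), "origin" and "orientation" of the camera in the world. Camera axes: x right, y down, z forward; pixel columns grow to the right and rows downward; lengths in mm; the calibration is good to about 2 mm. A picture is of the moment at which its call begins. There is no depth.
- workorder.job_done(): hands the job in, once; it reports no verdict.
Trained networks look in a picture, given as the dict that the camera call returned (one of the last four; its "shot" number tells which), for a name from the list of things; names that differ only in an ending like _2 or _b are one class to them, and where a whole thing is asked for, a point or a joint stands for the part that bears it (a point fixed in the world has none). Each returns a list of dicts, best first, with "confidence" (0 to 1); they miss things now and then, are a little off and sometimes report something else, mostly with a low value. They report only what shows in the picture. A call takes as long as a camera call.
- nets.recognise(picture, label): "xyz" ([x, y, z] in mm, in world coordinates, good to about 4 mm: the middle of the surface that is visible of it).
- nets.outline_of(picture, label): "pixels" (400x640 bool, what is visible of it).
- nets.pinpoint(picture, label): "xyz" ([x, y, z] in mm, in world coordinates, good to about 4 mm: a listed point, or the origin of a listed thing).
The state is a dict: "clock": time; "joints": joint angles; "joint_vel": joint speeds; "joint_efforts": joint torques, N m; "position": TCP position; "ee_rot": TCP orientation; "contact_force": force on the tool from outside, world axes, zero at the start; "wrist_torque": the same for the moment, N m; "gripper_width": finger opening in mm.
Only numpy, scipy, OpenCV 4.12 (cv2) and the standard library are available. Lean on these libraries where they do the work, as an engineer would, in place of code of your own. Each camera call takes 0.05 s, during which the arm holds its last target.

## Working session

There is one attempt and no reset: what is moved stays moved. The work goes in short steps, Python scripts to look and compute and a tool call to move; the robot and the scene stay as the last step left them, time stands still between calls to the robot, and variables do not carry over. Pictures are saved under pics/ and viewed, and the job is handed in when it is done.

Besides the shell and the picture viewer there is one more tool, called in YAML: its name, and indented under it one key for each argument. apply_moves: Moves the arm, as the interface text tells. Its arguments: {"type":"object","properties":{"steps":{"type":"array"}},"required":["steps"]}

```bash
ls; mkdir -p pics
cat > h.py <<'E'
import numpy as np, cv2
from scipy.spatial.transform import Rotation as R
from bench import telemetry, get_image, workorder, nets, arm
def proj(p,P):
    Rm=R.from_quat(p["orientation"]).as_matrix(); c=Rm.T@(np.array(P,float)-np.array(p["origin"]))
    return p["fx"]*c[0]/c[2]+p["cx"], p["fy"]*c[1]/c[2]+p["cy"]
def ray(p,u,v,z):
    Rm=R.from_quat(p["orientation"]).as_matrix(); d=Rm@np.array([(u-p["cx"])/p["fx"],(v-p["cy"])/p["fy"],1])
    o=np.array(p["origin"]); return o+d*(z-o[2])/d[2]
E
python3 - <<'E'
from h import *
print(telemetry.read_state(), arm.nose_length)
for n in ["scene","top"]:
    p=get_image(n); cv2.imwrite(f"pics/a_{n}.png",p["frame"]); print(n,p["origin"],p["orientation"],p["fx"])
    for l in ["station","hinge","hood_lip","screwdriver","blade_tip","handle","mat","tape_roll","go_gauge","side_cutters"]:
        r=nets.pinpoint(p,l); print(l,[(np.round(q["xyz"]),round(q["confidence"],2)) for q in r[:2]])
E
```

```text
pics
{'clock': 0.0, 'joints': array([-8.47381947e-01,  3.85563695e-01,  6.66169277e-03, -4.99009789e-04,
       -1.19402526e+00, -2.58595626e-01]), 'joint_vel': array([ 5.45663091e-05, -1.60398758e-03, -1.88861477e-03, -2.59977762e-04,
        1.84551632e-03, -1.48616439e-04]), 'joint_efforts': array([ 7.03067435e-04, -3.92286050e+01,  1.88396734e+01,  4.18601543e+00,
       -4.63300006e-03, -7.25170707e-06]), 'position': array([ 279.94479538, -558.20818269,  252.23126934]), 'ee_rot': array([ 5.25310916e-01,  8.50909662e-01,  5.31083510e-04, -9.52337291e-04]), 'contact_force': array([-0.29736921, -1.36351207, -0.00316469]), 'wrist_torque': array([-0.00139548,  0.02544428,  0.04110281]), 'gripper_width': 85.31975525571046} 22.0
scene [  42.61245599  799.07634519 1011.91147648] [-0.2567267   0.88493226 -0.37467932  0.10296459] 484.13799512029965
station [(array([ 625., -346.,   -2.]), 0.53)]
hinge [(array([501., 380.,  40.]), 0.85)]
hood_lip []
screwdriver [(array([631.,  22.,  13.]), 0.79)]
blade_tip [(array([512., 311.,  -2.]), 0.61), (array([637., 115.,  21.]), 0.56)]
handle [(array
[... 157 characters left out ...]
.57), (array([ 609., -257.,   -2.]), 0.48)]
side_cutters [(array([433.,  17.,  -1.]), 0.51)]
top [ 364.67488375    5.74810701 1080.33610392] [ 0.70432517 -0.70399356  0.06864492 -0.06005828] 388.0141719024019
station [(array([512., 314.,   1.]), 0.89)]
hinge []
hood_lip [(array([528., 249.,  52.]), 0.98)]
screwdriver [(array([633.,  22.,  14.]), 0.75), (array([434.,  14.,   0.]), 0.19)]
blade_tip []
handle [(array([629., -21.,  24.]), 0.86)]
mat [(array([629.,  21.,  -3.]), 0.88)]
tape_roll [(array([ 629., -344.,   -2.]), 0.82), (array([514., 312.,   0.]), 0.6)]
go_gauge [(array([ 607., -260.,    3.]), 0.85)]
side_cutters [(array([434.,  15.,  -1.]), 0.78), (array([526., 248.,  54.]), 0.65)]
```

View pics/a_scene.png

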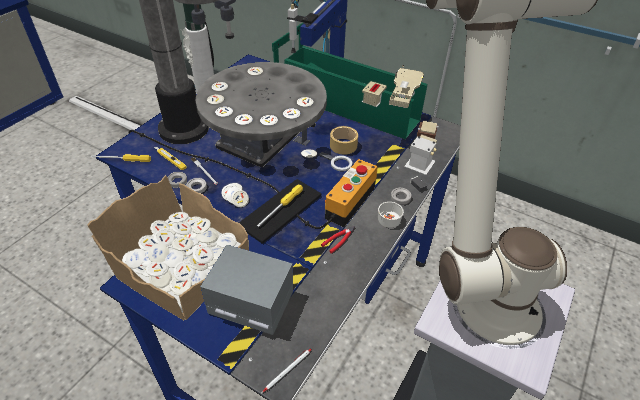

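View pics/a_top.png

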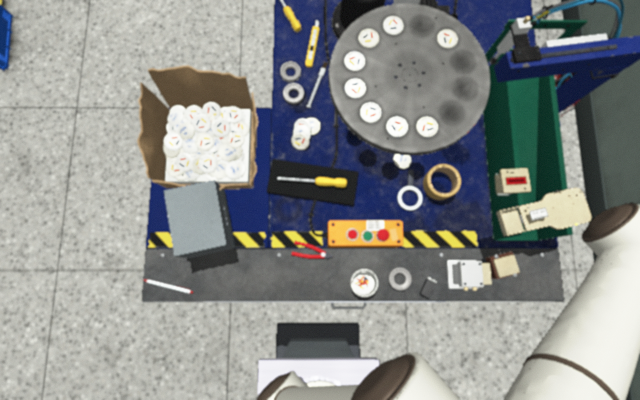

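```bash
cat > m.py <<'E'
from h import *
from scipy.optimize import minimize
ps=[get_image(n) for n in ["scene","top"]]
def best(p,l):
    r=nets.outline_of(p,l); return r[0]["pixels"],r[0]["confidence"]
# station
ms=[]
for p in ps:
    m,c=best(p,"station"); ys,xs=np.where(m); print("st",c,m.sum(),xs.mean(),ys.mean()); ms.append(m)
m2=[best(p,"screwdriver") for p in ps]
for m in m2: ys,xs=np.where(m[0]); print("sd",m[1],m[0].sum(),xs.mean(),ys.mean())
def boxmask(p,q):
    x,y,a=q; c,s=np.cos(a),np.sin(a)
    P=[(x+c*u-s*v,y+s*u+c*v,z) for u in(-65,65) for v in(-85,85) for z in(0,115)]
    pts=np.array([proj(p,k) for k in P]); h=cv2.convexHull((pts*16).astype(np.int32))
    im=np.zeros((400,640),np.uint8); cv2.fillPoly(im,[h],1,shift=4); return im>0
def cost(q):
    t=0
    for p,m in zip(ps,ms):
        b=boxmask(p,q); t+=1-(b&m).sum()/(b|m).sum()
    return t
r=min((minimize(cost,[511+i,313+j,1.8+k],method="Nelder-Mead",options=dict(initial_simplex=np.array([[511+i,313+j,1.8+k],[521,313,1.8],[511,323,1.8],[511,313,1.9]]))) for i in(0,5) for j in (0,5) for k in (0,-.05)),key=lambda r:r.fun)
print(r.x,r.fun,np.degrees(r.x[2]))
# screwdriver: axis from masks, at z=24
for p,(m,c) in zip(ps,m2):
    ys,xs=np.where(m); W=np.array([ray(p,u,v,24)[:2] for u,v in zip(xs,ys)])
    C=W.mean(0); u,s,v=np.linalg.svd(W-C,full_matrices=False); d=v[0]*np.sign(v[0][1]); t=(W-C)@d
    print("axis",C,d,np.degrees(np.arctan2(d[1],d[0])),"ends",C+d*t.min(),C+d*t.max(),t.max()-t.min())
for p,n,m in zip(ps,"st",ms):
    f=p["frame"].copy(); b=boxmask(p,r.x).astype(np.uint8)
    cs,_=cv2.findContours(b,cv2.RETR_EXTERNAL,cv2.CHAIN_APPROX_NONE); cv2.drawContours(f,cs,-1,(0,0,255),1)
    u,v=(110,110) if n=='t' else (90,140)
    cv2.imwrite(f"pics/b_{n}.png",cv2.resize(f[v:v+190,u:u+260],None,fx=3,fy=3,interpolation=cv2.INTER_CUBIC))
E
python3 m.py
```

```text
st 0.8 5798 248.18851328044153 288.332528458089
st 0.85 4337 199.04288678810238 218.96887249250634
sd 0.76 231 286.6277056277056 198.91341991341992
sd 0.85 205 328.98536585365855 181.01463414634145
[513.9953396  311.25456236   1.78244902] 0.07075601855979075 102.12680632342911
axis [625.91571056  -9.65682233] [0.06144134 0.9981107 ] 86.47745207039843 ends [621.67552312 -78.53840409] [633.75588295 117.70629164] 196.6161633680419
axis [630.36956991 -29.05971596] [0.06693297 0.99775747] 86.16215432789149 ends [627.35994413 -73.92365722] [633.74798414  21.30168718] 95.43936960298373
```

View pics/b_s.png

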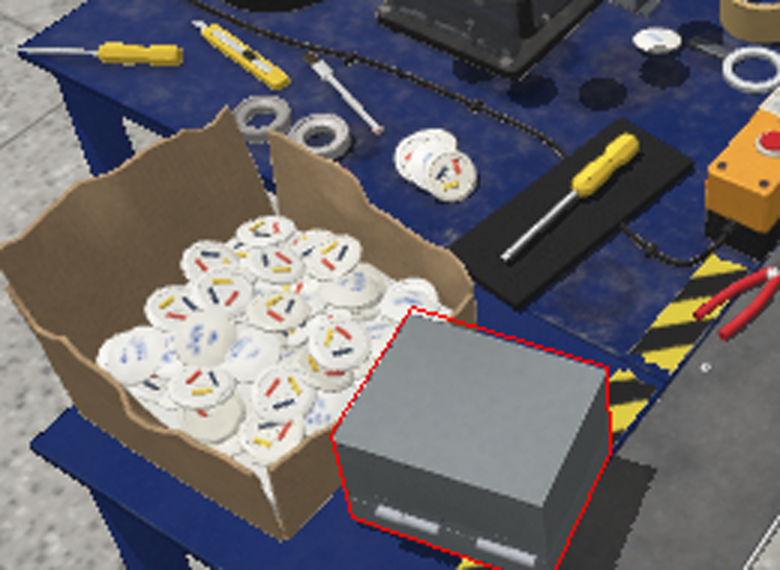

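View pics/b_t.png

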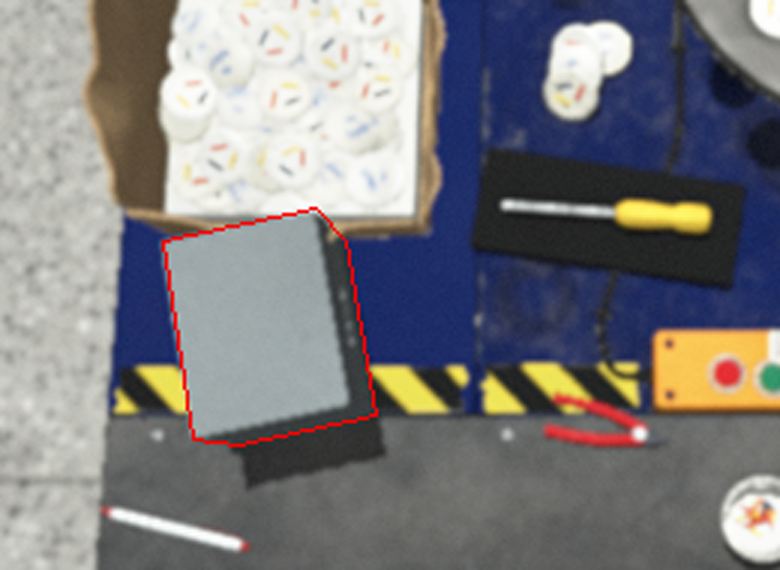

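```bash
cat >> h.py <<'E'
SY=np.radians(102.1); SX=np.array([np.cos(SY),np.sin(SY),0]); SYv=np.array([-SX[1],SX[0],0]); SO=np.array([514,311,0.])
def st(x,y,z): return SO+SX*x+SYv*y+np.array([0,0,z])
def down(deg):
    a=np.radians(deg); x=np.array([np.cos(a),np.sin(a),0]); z=np.array([0,0,-1.]); return R.from_matrix(np.array([x,np.cross(z,x),z]).T)
def go(*tg):
    s=telemetry.read_state(); R0=R.from_quat(s["ee_rot"]); p0=np.array(s["position"])
    print("t",round(s["clock"],2),"pos",p0.round(1),"xdir",np.degrees(np.arctan2(R0.as_matrix()[1,0],R0.as_matrix()[0,0])).round(2),"F",s["contact_force"].round(1),"w",round(s["gripper_width"],1))
    for p,Rt in tg:
        print("xyz",(R0.inv().apply(np.array(p)-p0)/10).round(2),"rot",(R0.inv()*Rt).as_rotvec().round(3) if Rt is not None else "")
E
python3 - <<'E'
from h import *
D=down(176.3)
go(((628.6,-10,250),D),((628.6,-10,120),D),((628.6,-10,37),D))
E
```

```text
t 1.4 pos [ 280.1 -558.7  253.3] xdir 116.63 F [-0.1  0.3 -0.2] w 85.4
xyz [33.43 55.74  0.33] rot [-0.    -0.    -1.041]
xyz [33.43 55.74 13.33] rot [-0.    -0.    -1.041]
xyz [33.43 55.74 21.63] rot [-0.    -0.    -1.041]
```

apply_moves:
  steps:
    - {"hand": 1,"xyz": [33.43,55.74,0.3],"delta_rot": [0,0,-1.041]}
    - {"hand": 1,"xyz": [33.43,55.74,0.3],"delta_rot": [0,0,-1.041]}
    - {"hand": 1,"xyz": [33.43,55.74,0.3],"delta_rot": [0,0,-1.041]}
    - {"hand": 1,"xyz": [33.43,55.74,0.3],"delta_rot": [0,0,-1.041]}
    - {"hand": 1,"xyz": [33.43,55.74,0.3],"delta_rot": [0,0,-1.041]}
    - {"hand": 1,"xyz": [33.43,55.74,0.3],"delta_rot": [0,0,-1.041]}
    - {"hand": 1,"xyz": [33.43,55.74,0.3],"delta_rot": [0,0,-1.041]}
    - {"hand": 1,"xyz": [33.43,55.74,0.3],"delta_rot": [0,0,-1.041]}
    - {"hand": 1,"xyz": [33.43,55.74,0.3],"delta_rot": [0,0,-1.041]}
    - {"hand": 1,"xyz": [33.43,55.74,0.3],"delta_rot": [0,0,-1.041]}
    - {"hand": 1,"xyz": [33.43,55.74,0.3],"delta_rot": [0,0,-1.041]}
    - {"hand": 1,"xyz": [33.43,55.74,0.3],"delta_rot": [0,0,-1.041]}

```text
clock: 2.4
position: [549.0, -134.6, 251.4]
ee_rot: [0.032, 0.999, -0.0, 0.0]
contact_force: [0.5, -0.8, 0.6]
gripper_width: 85.2
```

Run:
```python
from h import *
D=down(176.3)
go(((628.6,-10,250),D),((628.6,-10,140),D),((628.6,-10,37),D))
```

```text
t 2.4 pos [ 549.  -134.6  251.4] xdir 176.29 F [ 0.5 -0.8  0.6] w 85.2
xyz [-7.14 12.95  0.15] rot [-0.     0.001 -0.   ]
xyz [-7.13 12.95 11.15] rot [-0.     0.001 -0.   ]
xyz [-7.13 12.95 21.45] rot [-0.     0.001 -0.   ]
```

apply_moves:
  steps:
    - {"hand": 1,"xyz": [-2,3.6,0],"delta_rot": [0,0,0]}
    - {"hand": 1,"xyz": [-4,7.2,0],"delta_rot": [0,0,0]}
    - {"hand": 1,"xyz": [-6,10.8,1],"delta_rot": [0,0,0]}
    - {"hand": 1,"xyz": [-7.13,12.95,4],"delta_rot": [0,0,0]}
    - {"hand": 1,"xyz": [-7.13,12.95,7.5],"delta_rot": [0,0,0]}
    - {"hand": 1,"xyz": [-7.13,12.95,9],"delta_rot": [0,0,0]}
    - {"hand": 1,"xyz": [-7.13,12.95,9],"delta_rot": [0,0,0]}

```text
clock: 2.98
position: [625.2, -11.5, 155.9]
ee_rot: [0.032, 0.999, -0.001, -0.005]
contact_force: [-0.2, 0.5, -0.9]
gripper_width: 86.0
```

Run:
```python
from h import *
D=down(176.3)
go(((628.6,-10,140),D),((628.6,-10,37),D))
p=get_image("scene"); f=p["frame"]
for a in [-127]: pass
for n in ["handle","blade_tip"]: print(n,[(q["xyz"].round(),q["confidence"]) for q in map(lambda q:dict(q,xyz=np.array(q["xyz"])),nets.pinpoint(p,n))])
cv2.imwrite("pics/c.png",cv2.resize(f[100:290,200:430],None,fx=3,fy=3,interpolation=cv2.INTER_CUBIC))
```

```text
t 2.98 pos [625.2 -11.5 155.9] xdir 176.3 F [-0.2  0.5 -0.9] w 86.0
xyz [-0.35  0.18  1.58] rot [-0.002 -0.01  -0.   ]
xyz [-0.45  0.2  11.88] rot [-0.002 -0.01  -0.   ]
handle [(array([626., -24.,  18.]), 0.85)]
blade_tip [(array([637., 114.,  22.]), 0.65), (array([502., 378.,  41.]), 0.18)]
```

View pics/c.png

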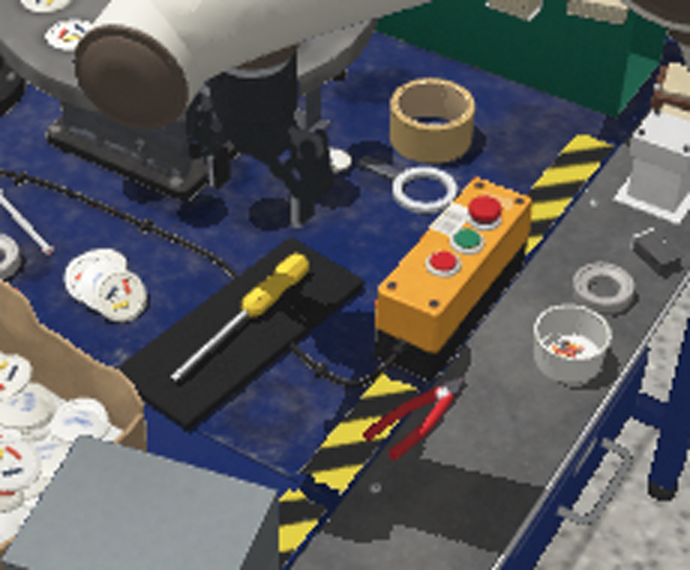

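apply_moves:
  steps:
    - {"hand": 1,"xyz": [-0.35,0.2,3],"delta_rot": [0,0,0]}
    - {"hand": 1,"xyz": [-0.3,0.2,6],"delta_rot": [0,0,0]}
    - {"hand": 1,"xyz": [-0.2,0.2,7.5],"delta_rot": [0,0,0]}
    - {"hand": 1,"xyz": [-0.2,0.2,8.5],"delta_rot": [0,0,0]}
    - {"hand": 1,"xyz": [-0.2,0.2,8.5],"delta_rot": [0,0,0]}

```text
clock: 3.55
position: [629.8, -10.6, 75.7]
ee_rot: [0.033, 0.999, -0.0, -0.0]
contact_force: [-0.1, -0.3, -0.2]
gripper_width: 85.6
```

Run:
```python
from h import *
D=down(176.3)
go(((628.0,-11,38),D))
```

```text
t 3.55 pos [629.8 -10.6  75.7] xdir 176.24 F [-0.1 -0.3 -0.2] w 85.6
xyz [ 0.17 -0.05  3.77] rot [-0.    -0.001 -0.001]
```

apply_moves:
  steps:
    - {"hand": 1,"xyz": [0.1,0,2],"delta_rot": [0,0,0]}
    - {"hand": 1,"xyz": [0.17,0,3.5],"delta_rot": [0,0,0]}
    - {"hand": 1,"xyz": [0.17,0,3.7],"delta_rot": [0,0,0]}
    - {"hand": 0.6,"xyz": [0.17,0,3.7],"delta_rot": [0,0,0]}
    - {"hand": 0.2,"xyz": [0.17,0,3.7],"delta_rot": [0,0,0]}
    - {"hand": 0,"xyz": [0.17,0,3.7],"delta_rot": [0,0,0]}
    - {"hand": 0,"xyz": [0.17,0,3.7],"delta_rot": [0,0,0]}
    - {"hand": 0,"xyz": [0.17,0,3.7],"delta_rot": [0,0,0]}
    - {"hand": 0,"xyz": [0.17,0,3.7],"delta_rot": [0,0,0]}

```text
clock: 4.3
position: [629.0, -9.9, 40.3]
ee_rot: [0.032, 0.999, 0.0, 0.001]
contact_force: [0.3, 1.0, 3.6]
gripper_width: 19.5
```

Run:
```python
from h import *
D=down(176.3)
go(((628.0,-11,38),D))
```

```text
t 4.3 pos [629.   -9.9  40.3] xdir 176.3 F [0.3 1.  3.6] w 19.5
xyz [ 0.1  -0.12  0.23] rot [ 0.     0.002 -0.   ]
```

apply_moves:
  steps:
    - {"hand": 0,"xyz": [0,0,-0.5],"delta_rot": [0,0,0]}
    - {"hand": 0,"xyz": [0,0,-1.5],"delta_rot": [0,0,0]}
    - {"hand": 0,"xyz": [0,0,-3],"delta_rot": [0,0,0]}
    - {"hand": 0,"xyz": [0,0,-4],"delta_rot": [0,0,0]}
    - {"hand": 0,"xyz": [0,0,-4],"delta_rot": [0,0,0]}

```text
clock: 4.72
position: [629.9, -9.8, 82.2]
ee_rot: [0.032, 0.999, 0.0, 0.003]
contact_force: [0.6, 0.5, -0.6]
gripper_width: 20.1
```

Run:
```python
from h import *
go()
p=get_image("scene"); f=p["frame"]
for n in ["handle","blade_tip"]: print(n,[(np.array(q["xyz"]).round(),q["confidence"]) for q in nets.pinpoint(p,n)])
cv2.imwrite("pics/d.png",cv2.resize(f[120:270,220:400],None,fx=4,fy=4,interpolation=cv2.INTER_CUBIC))
p=get_image("top"); f=p["frame"]
for n in ["handle","blade_tip"]: print(n,[(np.array(q["xyz"]).round(),q["confidence"]) for q in nets.pinpoint(p,n)])
cv2.imwrite("pics/d2.png",cv2.resize(f[120:270,240:420],None,fx=4,fy=4,interpolation=cv2.INTER_CUBIC))
```

```text
t 4.72 pos [629.9  -9.8  82.2] xdir 176.31 F [ 0.6  0.5 -0.6] w 20.1
handle [(array([628., -24.,  63.]), 0.7)]
blade_tip [(array([638., 115.,  65.]), 0.53)]
handle [(array([627., -20.,  61.]), 0.71)]
blade_tip [(array([631., 116.,  65.]), 0.5)]
```

View pics/d.png

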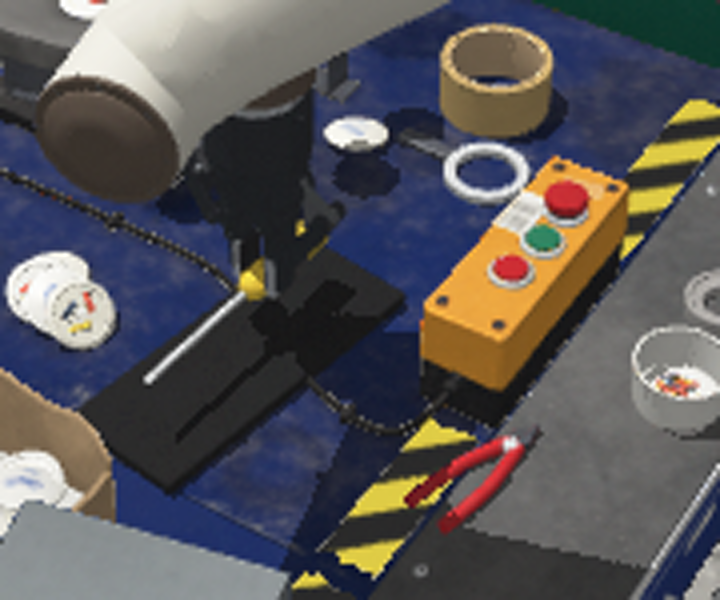

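View pics/d2.png

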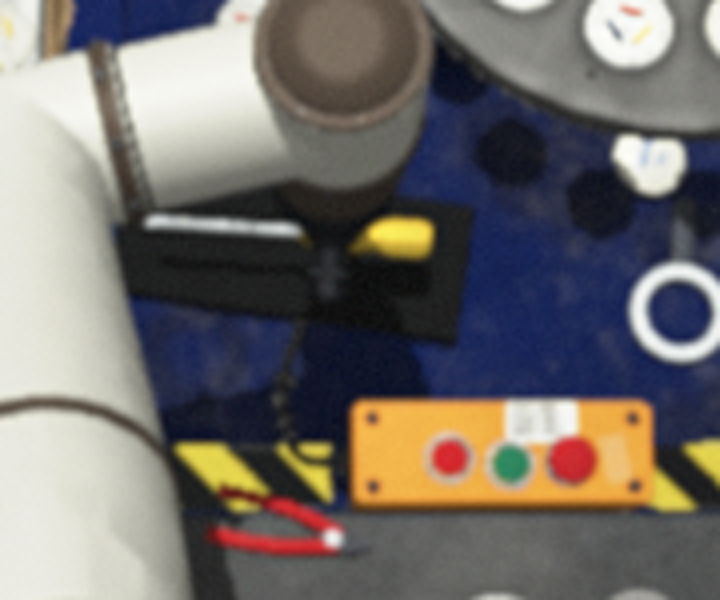

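Run:
```python
from h import *
s=telemetry.read_state(); R0=R.from_quat(s["ee_rot"]); P=s["position"]
p=get_image("scene"); a=ray(p,220+148/4,120+380/4,66); q=get_image("top"); b=ray(q,240+146/4,120+222/4,66)
for w in (a,b,(a+b)/2): print(w.round(1), R0.inv().apply(w-P).round(1))
for z in (56,76): print(z,ray(p,257,215,z).round(1),ray(q,276.5,175.5,z).round(1))
```

```text
[633.4 119.1  66. ] [  2.6 129.3  12.1]
[634.7 113.7  66. ] [  0.9 124.   12.1]
[634.1 116.4  66. ] [  1.7 126.6  12.1]
56 [639.7 111.9  56. ] [637.4 114.7  56. ]
76 [627.2 126.3  76. ] [632.1 112.6  76. ]
```

Run:
```python
from h import *
for i in range(3):
    go(); p=get_image("scene")
print([(np.array(q["xyz"]).round(1),q["confidence"]) for n in ["handle","blade_tip","screwdriver"] for q in nets.pinpoint(p,n)])
```

```text
t 5.12 pos [627.8 -10.1  78.3] xdir 176.27 F [ 0.   0.6 -0.7] w 20.2
t 5.17 pos [627.9 -10.1  78.4] xdir 176.27 F [ 0.5 -0.2  0.3] w 20.1
t 5.22 pos [628.  -10.1  78.5] xdir 176.27 F [ 0.2 -0.6 -0.2] w 20.0
[(array([624.7, -25.1,  60.1]), 0.5), (array([635.9, 113.6,  57.9]), 0.48), (array([628.8,  19.5,  53.2]), 0.7)]
```

Run:
```python
from h import *
D=down(192.1)
go((st(-222,-1.5,90),D),(st(-222,-1.5,61),D))
```

```text
t 5.42 pos [628.1 -10.   78.9] xdir 176.27 F [-0.2 -0.  -0.4] w 19.9
xyz [ 7.28  9.97 -1.11] rot [-0.    -0.    -0.276]
xyz [7.28 9.97 1.79] rot [-0.    -0.    -0.276]
```

apply_moves:
  steps:
    - {"hand": 0,"xyz": [1,1,-1],"delta_rot": [0,0,-0.05]}
    - {"hand": 0,"xyz": [2.2,3,-1],"delta_rot": [0,0,-0.1]}
    - {"hand": 0,"xyz": [4,5.5,-1],"delta_rot": [0,0,-0.17]}
    - {"hand": 0,"xyz": [5.8,8,-1],"delta_rot": [0,0,-0.23]}
    - {"hand": 0,"xyz": [6.8,9.3,0],"delta_rot": [0,0,-0.265]}
    - {"hand": 0,"xyz": [7.2,9.8,1],"delta_rot": [0,0,-0.276]}
    - {"hand": 0,"xyz": [7.28,9.97,1.5],"delta_rot": [0,0,-0.276]}
    - {"hand": 0,"xyz": [7.28,9.97,1.7],"delta_rot": [0,0,-0.276]}
    - {"hand": 0,"xyz": [7.28,9.97,1.75],"delta_rot": [0,0,-0.276]}
    - {"hand": 0,"xyz": [7.28,9.97,1.75],"delta_rot": [0,0,-0.276]}
    - {"hand": 0,"xyz": [7.28,9.97,1.75],"delta_rot": [0,0,-0.276]}

```text
clock: 6.33
position: [562.7, 93.7, 61.9]
ee_rot: [-0.105, 0.994, 0.0, 0.0]
contact_force: [-0.5, 0.6, -0.1]
gripper_width: 20.0
```

Run:
```python
from h import *
D=down(192.1)
go((st(-222,-1.5,61),D))
for n,(u,v) in dict(scene=(190,200),top=(160,150)).items():
    p=get_image(n); f=p["frame"].copy()
    for k in ["hood_lip","blade_tip","handle"]: print(n,k,[(np.array(q["xyz"]).round(),round(q["confidence"],2)) for q in nets.pinpoint(p,k)])
    cv2.imwrite(f"pics/e_{n}.png",cv2.resize(f[v:v+150,u:u+190],None,fx=4,fy=4,interpolation=cv2.INTER_CUBIC))
    for q in [(-65,18,52),(-65,-18,52),(-65,18,40),(-65,-18,40)]: print((((np.array(proj(p,st(*q)))-[u,v])*4)).round())
go((st(-222,-1.5,61),D))
```

```text
t 6.33 pos [562.7  93.7  61.9] xdir -167.97 F [-0.5  0.6 -0.1] w 20.0
xyz [0.06 0.07 0.09] rot [ 0.     0.001 -0.001]
scene hood_lip []
scene blade_tip [(array([534., 216.,  47.]), 0.59)]
scene handle [(array([564.,  79.,  43.]), 0.66)]
[309. 280.]
[256. 263.]
[310. 292.]
[257. 275.]
top hood_lip [(array([530., 248.,  51.]), 0.89), (array([564.,  86.,  44.]), 0.24)]
top blade_tip [(array([532., 218.,  51.]), 0.57)]
top handle [(array([566.,  83.,  43.]), 0.65)]
[269. 288.]
[260. 236.]
[273. 291.]
[264. 239.]
t 6.73 pos [562.1  94.1  61.6] xdir -167.92 F [ 0.3 -0.1 -0.6] w 20.3
xyz [0.01 0.01 0.06] rot [ 0.  0. -0.]
```

View pics/e_scene.png

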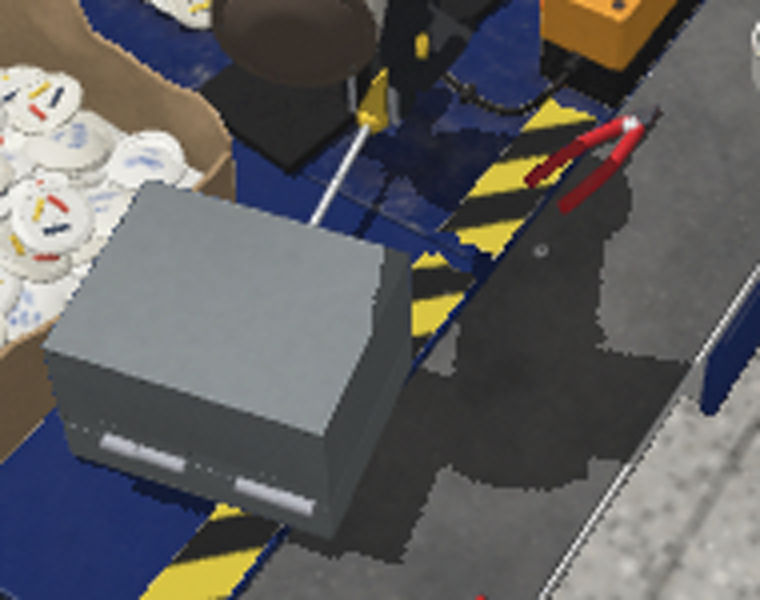

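View pics/e_top.png

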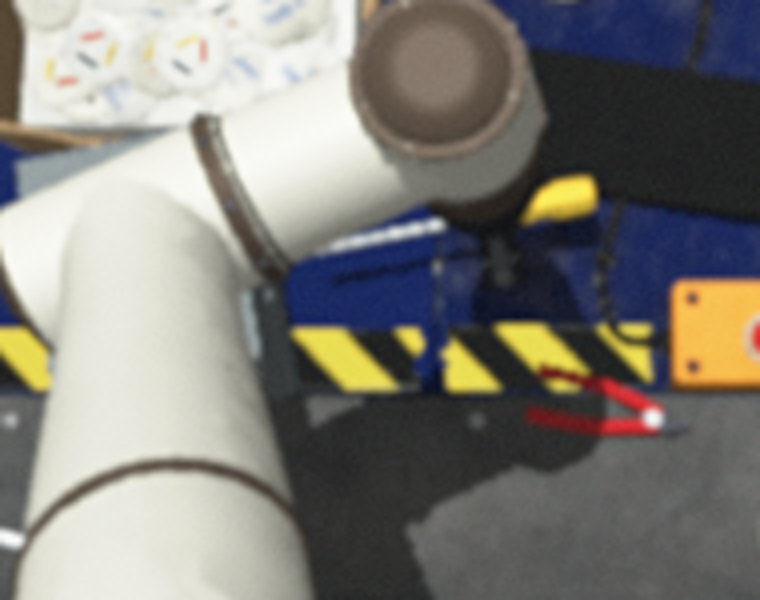

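View pics/f_scene.png

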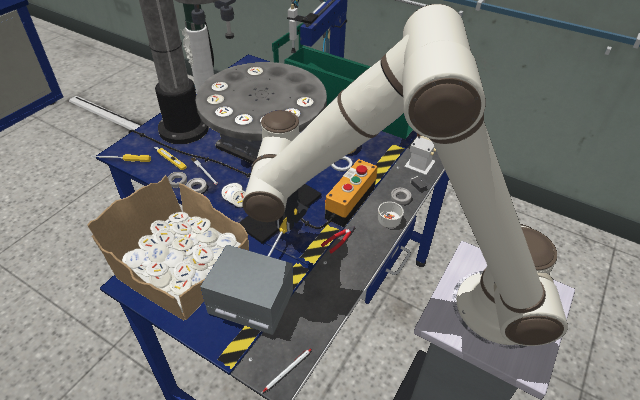

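View pics/f_top.png

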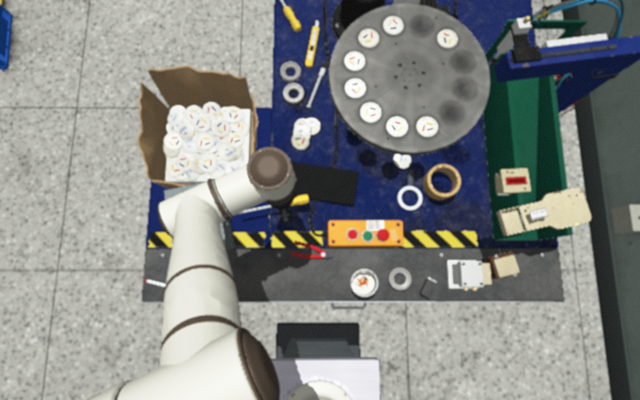

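Run:
```python
from h import *
p=get_image("scene"); q=get_image("top")
def ln(p,u,v):
    o=np.array(p["origin"]); return o,R.from_quat(p["orientation"]).apply([(u-p["cx"])/p["fx"],(v-p["cy"])/p["fy"],1.])
def tri(a,b):
    o1,d1=ln(p,*a);o2,d2=ln(q,*b); A=np.array([d1,-d2]).T; t=np.linalg.lstsq(A,o2-o1,rcond=None)[0]
    x,y=o1+d1*t[0],o2+d2*t[1]; return ((x+y)/2).round(), np.linalg.norm(x-y).round()
print("topcap",tri((280,121),(269,167)))
print("leftcap",tri((264,206),(166,215)),tri((264,206),(166,205)))
for z in (150,200,250,300,350): print(z,ray(p,264,206,z).round(),ray(p,264,222,z).round(),ray(q,166,212,z).round(),ray(q,269,167,z).round(),ray(p,280,121,z).round())
```

```text
topcap (array([564.,  93., 384.]), np.float64(4.0))
leftcap (array([475., 291., 340.]), np.float64(18.0)) (array([486., 289., 337.]), np.float64(35.0))
150 [585. 145. 150.] [553. 189. 150.] [521. 370. 150.] [634. 124. 150.] [ 756. -170.  150.]
200 [553. 183. 200.] [523. 224. 200.] [512. 350. 200.] [620. 117. 200.] [ 715. -114.  200.]
250 [522. 221. 250.] [494. 260. 250.] [504. 331. 250.] [605. 111. 250.] [674. -58. 250.]
300 [490. 259. 300.] [464. 295. 300.] [495. 311. 300.] [591. 105. 300.] [632.  -2. 300.]
350 [459. 297. 350.] [435. 331. 350.] [487. 292. 350.] [576.  98. 350.] [591.  54. 350.]
```

apply_moves:
  steps:
    - {"hand": 0,"xyz": [0,0.7,0.05],"delta_rot": [0,0,0]}
    - {"hand": 0,"xyz": [0,1.4,0.05],"delta_rot": [0,0,0]}
    - {"hand": 0,"xyz": [0,2.1,0.05],"delta_rot": [0,0,0]}
    - {"hand": 0,"xyz": [0,2.6,0.05],"delta_rot": [0,0,0]}
    - {"hand": 0,"xyz": [0,3.0,0.05],"delta_rot": [0,0,0]}
    - {"hand": 0,"xyz": [0,3.4,0.05],"delta_rot": [0,0,0]}
    - {"hand": 0,"xyz": [0,3.7,0.05],"delta_rot": [0,0,0]}
    - {"hand": 0,"xyz": [0,3.7,0.05],"delta_rot": [0,0,0]}

```text
clock: 7.6
position: [554.2, 131.0, 61.0]
ee_rot: [-0.106, 0.994, -0.0, 0.0]
contact_force: [-0.0, -0.2, -1.5]
gripper_width: 20.3
```

Run:
```python
from h import *
go((st(-172,-1.5,61),down(192.1)))
```

```text
t 7.6 pos [554.2 131.   61. ] xdir -167.87 F [-0.  -0.2 -1.5] w 20.3
xyz [0.   1.24 0.  ] rot [-0.     0.     0.001]
```

apply_moves:
  steps:
    - {"hand": 0,"xyz": [0,0.4,0],"delta_rot": [0,0,0]}
    - {"hand": 0,"xyz": [0,0.8,0],"delta_rot": [0,0,0]}
    - {"hand": 0,"xyz": [0,1.1,0],"delta_rot": [0,0,0]}
    - {"hand": 0,"xyz": [0,1.4,0],"delta_rot": [0,0,0]}
    - {"hand": 0,"xyz": [0,1.4,0],"delta_rot": [0,0,0]}
    - {"hand": 0,"xyz": [0,1.4,0],"delta_rot": [0,0,0]}

```text
clock: 8.1
position: [551.4, 144.4, 61.1]
ee_rot: [-0.105, 0.994, 0.0, 0.0]
contact_force: [-1.2, -0.0, -0.6]
gripper_width: 19.9
```

Run:
```python
from h import *
go((st(-172,-1.5,61),down(192.1)))
p=get_image("top"); f=p["frame"]; u,v=160,150
cv2.imwrite("pics/g.png",cv2.resize(f[v:v+110,u:u+150],None,fx=5,fy=5,interpolation=cv2.INTER_CUBIC))
```

```text
t 8.1 pos [551.4 144.4  61.1] xdir -167.89 F [-1.2 -0.  -0.6] w 19.9
xyz [ 0.01 -0.13  0.01] rot [0. 0. 0.]
```

View pics/g.png

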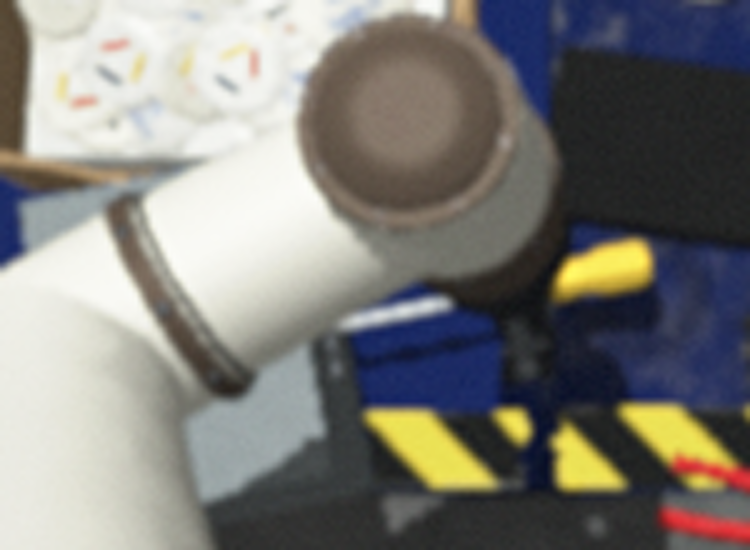

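apply_moves:
  steps:
    - {"hand": 0,"xyz": [0,0.0,-0.5],"delta_rot": [0,0,0]}
    - {"hand": 0,"xyz": [0,0.1,-1.0],"delta_rot": [0,0,0]}
    - {"hand": 0,"xyz": [0,0.3,-1.5],"delta_rot": [0,0,0]}
    - {"hand": 0,"xyz": [0,0.6,-2.0],"delta_rot": [0,0,0]}
    - {"hand": 0,"xyz": [0,0.8,-2.5],"delta_rot": [0,0,0]}
    - {"hand": 0,"xyz": [0,1.0,-2.8],"delta_rot": [0,0,0]}
    - {"hand": 0,"xyz": [0,1.0,-2.8],"delta_rot": [0,0,0]}

```text
clock: 8.73
position: [549.5, 154.6, 90.0]
ee_rot: [-0.106, 0.994, 0.0, 0.001]
contact_force: [-0.2, -0.1, -1.4]
gripper_width: 20.1
```

```bash
cat > see.py <<'E'
from h import *
import sys
go()
p=get_image("scene"); f=p["frame"]; u,v=170,170
cv2.imwrite(f"pics/{sys.argv[1]}.png",cv2.resize(f[v:v+180,u:u+220],None,fx=3.5,fy=3.3,interpolation=cv2.INTER_CUBIC))
E
python3 see.py h1
```

```text
t 8.73 pos [549.5 154.6  90. ] xdir -167.87 F [-0.2 -0.1 -1.4] w 20.1
```

View pics/h1.png

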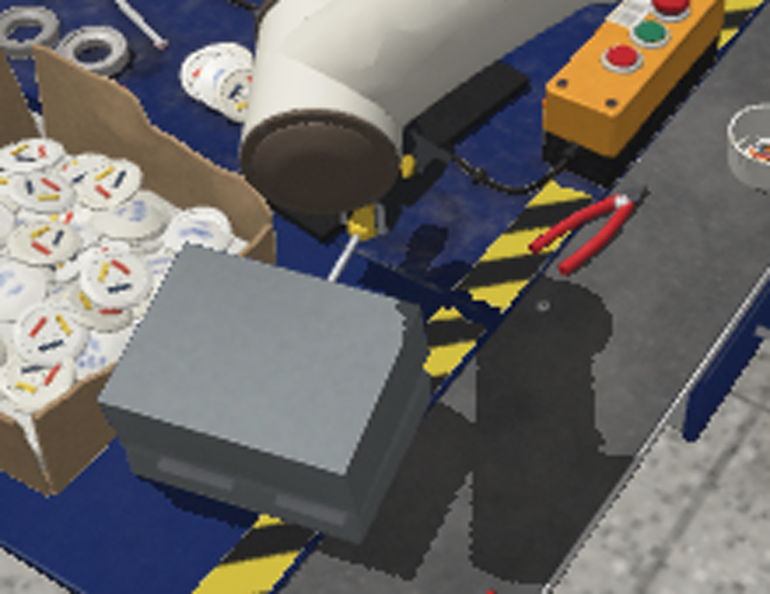

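apply_moves:
  steps:
    - {"hand": 0,"xyz": [0,0.3,-0.7],"delta_rot": [0,0,0]}
    - {"hand": 0,"xyz": [0,0.7,-1.4],"delta_rot": [0,0,0]}
    - {"hand": 0,"xyz": [0,1.1,-2.1],"delta_rot": [0,0,0]}
    - {"hand": 0,"xyz": [0,1.6,-2.9],"delta_rot": [0,0,0]}
    - {"hand": 0,"xyz": [0,2.2,-3.7],"delta_rot": [0,0,0]}
    - {"hand": 0,"xyz": [0,2.8,-4.5],"delta_rot": [0,0,0]}
    - {"hand": 0,"xyz": [0,3.4,-5.3],"delta_rot": [0,0,0]}
    - {"hand": 0,"xyz": [0,3.4,-5.3],"delta_rot": [0,0,0]}

```text
clock: 9.45
position: [543.0, 189.1, 144.2]
ee_rot: [-0.106, 0.994, 0.001, 0.002]
contact_force: [0.5, 0.7, -1.6]
gripper_width: 20.1
```

```bash
python3 see.py h2
```

```text
t 9.45 pos [543.  189.1 144.2] xdir -167.81 F [ 0.5  0.7 -1.6] w 20.1
```

View pics/h2.png

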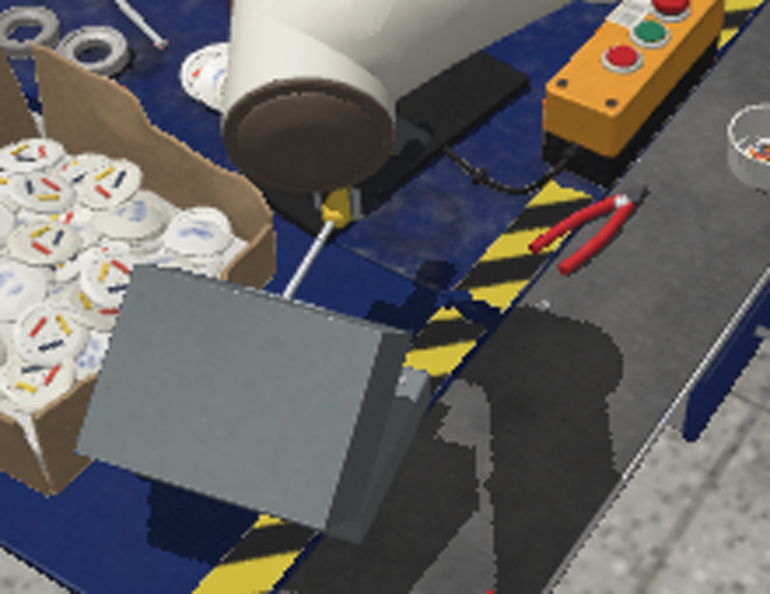

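apply_moves:
  steps:
    - {"hand": 0,"xyz": [0,0.6,-0.4],"delta_rot": [0,0,0]}
    - {"hand": 0,"xyz": [0,1.4,-0.9],"delta_rot": [0,0,0]}
    - {"hand": 0,"xyz": [0,2.2,-1.3],"delta_rot": [0,0,0]}
    - {"hand": 0,"xyz": [0,3.1,-1.7],"delta_rot": [0,0,0]}
    - {"hand": 0,"xyz": [0,4.0,-2.0],"delta_rot": [0,0,0]}
    - {"hand": 0,"xyz": [0,4.8,-2.0],"delta_rot": [0,0,0]}
    - {"hand": 0,"xyz": [0,5.6,-2.0],"delta_rot": [0,0,0]}
    - {"hand": 0,"xyz": [0,6.4,-2.0],"delta_rot": [0,0,0]}
    - {"hand": 0,"xyz": [0,7.2,-2.0],"delta_rot": [0,0,0]}
    - {"hand": 0,"xyz": [0,8.0,-2.0],"delta_rot": [0,0,0]}
    - {"hand": 0,"xyz": [0,8.0,-2.0],"delta_rot": [0,0,0]}

```text
clock: 10.42
position: [525.1, 266.7, 161.8]
ee_rot: [-0.106, 0.994, -0.0, -0.0]
contact_force: [0.7, -1.1, -0.6]
gripper_width: 20.1
```

```bash
python3 see.py h3
```

```text
t 10.42 pos [525.1 266.7 161.8] xdir -167.83 F [ 0.7 -1.1 -0.6] w 20.1
```

View pics/h3.png

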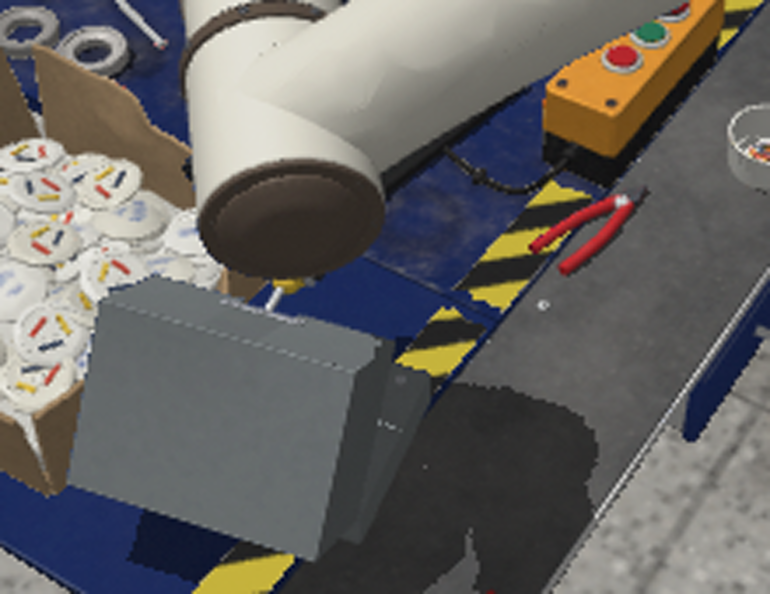

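apply_moves:
  steps:
    - {"hand": 0,"xyz": [0,0.7,0],"delta_rot": [0,0,0]}
    - {"hand": 0,"xyz": [0,1.4,0],"delta_rot": [0,0,0]}
    - {"hand": 0,"xyz": [0,2.1,0],"delta_rot": [0,0,0]}
    - {"hand": 0,"xyz": [0,2.8,0],"delta_rot": [0,0,0]}
    - {"hand": 0,"xyz": [0,3.5,0],"delta_rot": [0,0,0]}
    - {"hand": 0,"xyz": [0,4.2,0],"delta_rot": [0,0,0]}
    - {"hand": 0,"xyz": [0,4.8,0],"delta_rot": [0,0,0]}
    - {"hand": 0,"xyz": [0,4.8,0],"delta_rot": [0,0,0]}

```text
clock: 11.13
position: [515.5, 314.2, 162.4]
ee_rot: [-0.106, 0.994, 0.001, 0.001]
contact_force: [-0.2, -1.0, -0.2]
gripper_width: 20.2
```

```bash
python3 see.py h4
```

```text
t 11.13 pos [515.5 314.2 162.4] xdir -167.83 F [-0.2 -1.  -0.2] w 20.2
```

View pics/h4.png

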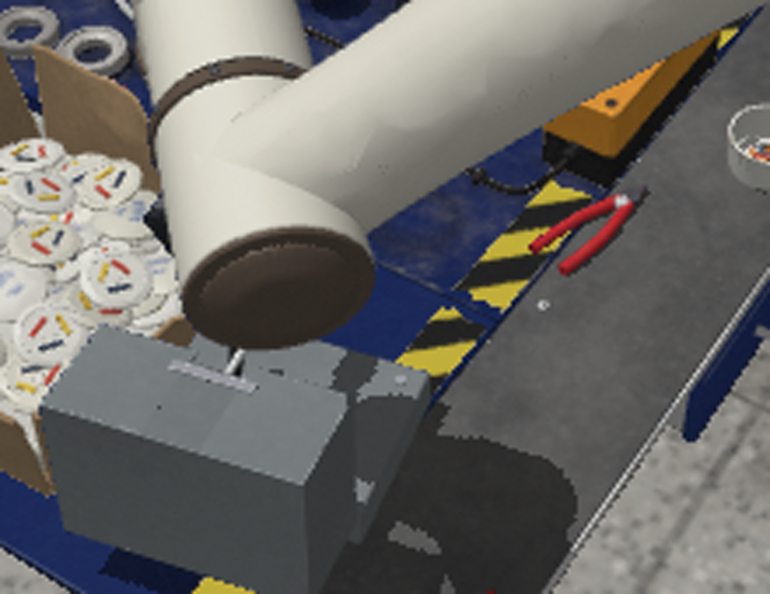

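apply_moves:
  steps:
    - {"hand": 0,"xyz": [0,0.5,0],"delta_rot": [0,0,0]}
    - {"hand": 0,"xyz": [0,0.9,0],"delta_rot": [0,0,0]}
    - {"hand": 0,"xyz": [0,0.9,0],"delta_rot": [0,0,0]}
    - {"hand": 0,"xyz": [0,0,0],"delta_rot": [0,0,0]}
    - {"hand": 0,"xyz": [0,-2,0],"delta_rot": [0,0,0]}
    - {"hand": 0,"xyz": [0,-5,0],"delta_rot": [0,0,0]}
    - {"hand": 0,"xyz": [0,-8,0],"delta_rot": [0,0,0]}
    - {"hand": 0,"xyz": [0,-12,0],"delta_rot": [0,0,0]}
    - {"hand": 0,"xyz": [0,-16,0],"delta_rot": [0,0,0]}
    - {"hand": 0,"xyz": [0,-19,0],"delta_rot": [0,0,0]}
    - {"hand": 0,"xyz": [0,-20,0],"delta_rot": [0,0,0]}

```text
clock: 12.1
position: [557.5, 112.7, 162.4]
ee_rot: [-0.103, 0.995, 0.0, 0.0]
contact_force: [-0.3, 1.1, -0.3]
gripper_width: 20.5
```

Run:
```python
from h import *
D=down(176.3)
go(((628.0,-10,100),D),((628,-10,40),D))
p=get_image("scene"); f=p["frame"]; u,v=170,140
cv2.imwrite(f"pics/i.png",cv2.resize(f[v:v+180,u:u+220],None,fx=3.5,fy=3.3,interpolation=cv2.INTER_CUBIC))
for k in ["blade_tip","handle","drive_tip","lamp_tip","drive_lever","lamp_lever"]: print(k,[(np.array(q["xyz"]).round(),round(q["confidence"],2)) for q in (nets.pinpoint if k in("blade_tip","handle","drive_tip","lamp_tip") else nets.recognise)(p,k)])
```

```text
t 12.1 pos [557.5 112.7 162.4] xdir -168.15 F [-0.3  1.1 -0.3] w 20.5
xyz [ -4.38 -13.46   6.25] rot [0.    0.001 0.271]
xyz [ -4.37 -13.46  12.25] rot [0.    0.001 0.271]
blade_tip [(array([531., 235., 140.]), 0.72)]
handle [(array([560.,  97., 146.]), 0.46)]
drive_tip [(array([551., 298.,  98.]), 0.64)]
lamp_tip []
drive_lever []
lamp_lever []
```

View pics/i.png

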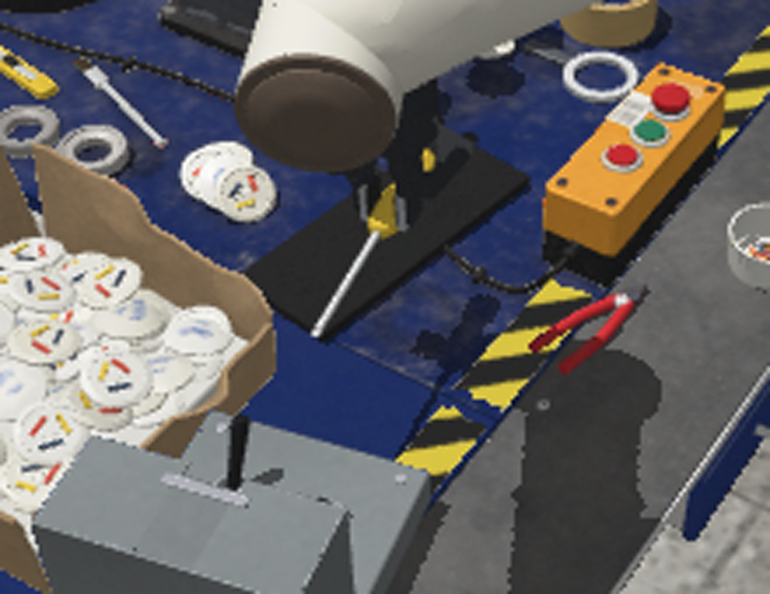

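apply_moves:
  steps:
    - {"hand": 0,"xyz": [-1,-3,0],"delta_rot": [0,0,0.06]}
    - {"hand": 0,"xyz": [-2,-6,0.5],"delta_rot": [0,0,0.12]}
    - {"hand": 0,"xyz": [-3,-9,2],"delta_rot": [0,0,0.18]}
    - {"hand": 0,"xyz": [-4,-12,4],"delta_rot": [0,0,0.24]}
    - {"hand": 0,"xyz": [-4.3,-13.2,6.5],"delta_rot": [0,0,0.27]}
    - {"hand": 0,"xyz": [-4.37,-13.46,8.5],"delta_rot": [0,0,0.271]}
    - {"hand": 0,"xyz": [-4.37,-13.46,9.5],"delta_rot": [0,0,0.271]}
    - {"hand": 0,"xyz": [-4.37,-13.46,10],"delta_rot": [0,0,0.271]}
    - {"hand": 0,"xyz": [-4.37,-13.46,10],"delta_rot": [0,0,0.271]}

```text
clock: 13.2
position: [627.7, -4.7, 61.1]
ee_rot: [0.029, 1.0, -0.0, -0.001]
contact_force: [0.1, 0.0, 0.7]
gripper_width: 20.3
```

Run:
```python
from h import *
D=down(176.3)
p=get_image("scene"); f=p["frame"]; u,v=200,140
go(((628,-10,39),D))
cv2.imwrite(f"pics/j.png",cv2.resize(f[v:v+140,u:u+190],None,fx=4,fy=4,interpolation=cv2.INTER_CUBIC))
```

```text
t 13.25 pos [628.4  -4.6  62.4] xdir 176.68 F [0.9 1.  0.6] w 20.0
xyz [ 0.01 -0.54  2.34] rot [-0.     0.001  0.007]
```

View pics/j.png

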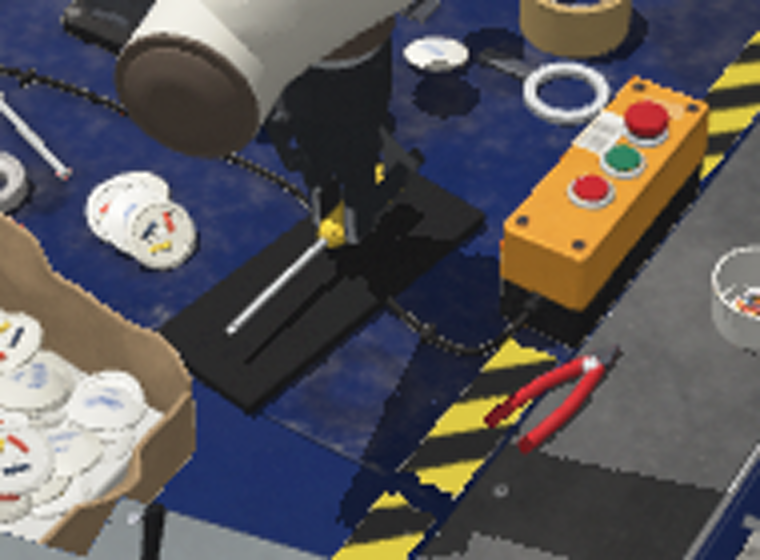

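apply_moves:
  steps:
    - {"hand": 0,"xyz": [0,-0.3,0.6],"delta_rot": [0,0,0.007]}
    - {"hand": 0,"xyz": [0,-0.54,1.2],"delta_rot": [0,0,0.007]}
    - {"hand": 0,"xyz": [0,-0.54,1.7],"delta_rot": [0,0,0.007]}
    - {"hand": 0,"xyz": [0,-0.54,2.0],"delta_rot": [0,0,0.007]}
    - {"hand": 0,"xyz": [0,-0.54,2.1],"delta_rot": [0,0,0.007]}
    - {"hand": 0,"xyz": [0,-0.54,2.1],"delta_rot": [0,0,0.007]}

```text
clock: 13.75
position: [627.7, -11.2, 40.8]
ee_rot: [0.033, 0.999, -0.0, -0.0]
contact_force: [-0.2, -0.3, -0.5]
gripper_width: 20.4
```

Run:
```python
from h import *
D=down(176.3)
p=get_image("scene"); f=p["frame"]; u,v=200,140
go(((628,-10,39),D))
cv2.imwrite(f"pics/j2.png",cv2.resize(f[v:v+140,u:u+190],None,fx=4,fy=4,interpolation=cv2.INTER_CUBIC))
```

```text
t 13.8 pos [627.9 -11.1  41. ] xdir 176.17 F [0.5 0.6 0.6] w 19.9
xyz [-0.01  0.12  0.2 ] rot [-0.     0.    -0.002]
```

View pics/j2.png

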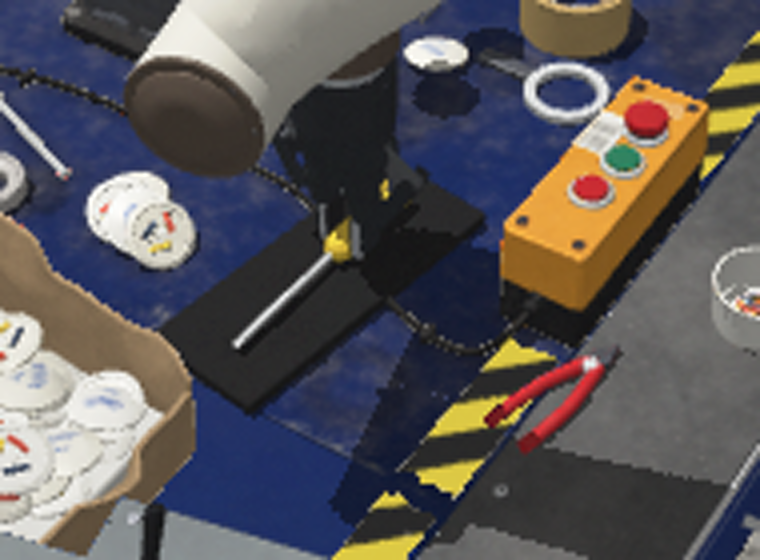

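apply_moves:
  steps:
    - {"hand": 0,"xyz": [0,0,0.15],"delta_rot": [0,0,0]}
    - {"hand": 0,"xyz": [0,0,0.2],"delta_rot": [0,0,0]}
    - {"hand": 0.5,"xyz": [0,0,0.2],"delta_rot": [0,0,0]}
    - {"hand": 1,"xyz": [0,0,0.2],"delta_rot": [0,0,0]}
    - {"hand": 1,"xyz": [0,0,0.2],"delta_rot": [0,0,0]}
    - {"hand": 1,"xyz": [0,0,0.2],"delta_rot": [0,0,0]}
    - {"hand": 1,"xyz": [0,0,0.2],"delta_rot": [0,0,0]}
    - {"hand": 1,"xyz": [0,0,-1],"delta_rot": [0,0,0]}
    - {"hand": 1,"xyz": [0,0,-4],"delta_rot": [0,0,0]}
    - {"hand": 1,"xyz": [0,0,-8],"delta_rot": [0,0,0]}
    - {"hand": 1,"xyz": [0,0,-12],"delta_rot": [0,0,0]}
    - {"hand": 1,"xyz": [0,0,-16],"delta_rot": [0,0,0]}

```text
clock: 14.8
position: [627.5, -11.4, 203.7]
ee_rot: [0.033, 0.999, -0.0, 0.0]
contact_force: [0.2, -0.0, 0.4]
gripper_width: 85.5
```

Run:
```python
from h import *
p=get_image("scene"); f=p["frame"]; u,v=180,130
for k in ["handle","blade_tip","drive_tip","lamp_tip","hood_lip"]: print(k,[(np.array(q["xyz"]).round(),round(q["confidence"],2)) for q in nets.pinpoint(p,k)])
cv2.imwrite(f"pics/k.png",cv2.resize(f[v:v+180,u:u+190],None,fx=4,fy=3.3,interpolation=cv2.INTER_CUBIC))
p=get_image("top"); f=p["frame"]; u,v=110,110
for k in ["handle","drive_tip","lamp_tip","hood_lip"]: print(k,[(np.array(q["xyz"]).round(),round(q["confidence"],2)) for q in nets.pinpoint(p,k)])
cv2.imwrite(f"pics/k2.png",cv2.resize(f[v:v+170,u:u+190],None,fx=4,fy=3.5,interpolation=cv2.INTER_CUBIC))
go()
```

```text
handle [(array([628., -27.,  23.]), 0.54)]
blade_tip [(array([636., 113.,  22.]), 0.8)]
drive_tip [(array([551., 296.,  94.]), 0.41)]
lamp_tip []
hood_lip [(array([495., 385., 169.]), 0.73)]
handle [(array([626., -23.,  24.]), 0.67), (array([ 630., -346.,   -3.]), 0.4)]
drive_tip [(array([551., 295.,  98.]), 0.5)]
lamp_tip [(array([482., 319.,  74.]), 0.39)]
hood_lip [(array([495., 384., 170.]), 0.94)]
t 15.35 pos [627.4 -11.2 199.8] xdir 176.16 F [ 0.5 -0.3 -0.1] w 85.5
```

View pics/k.png

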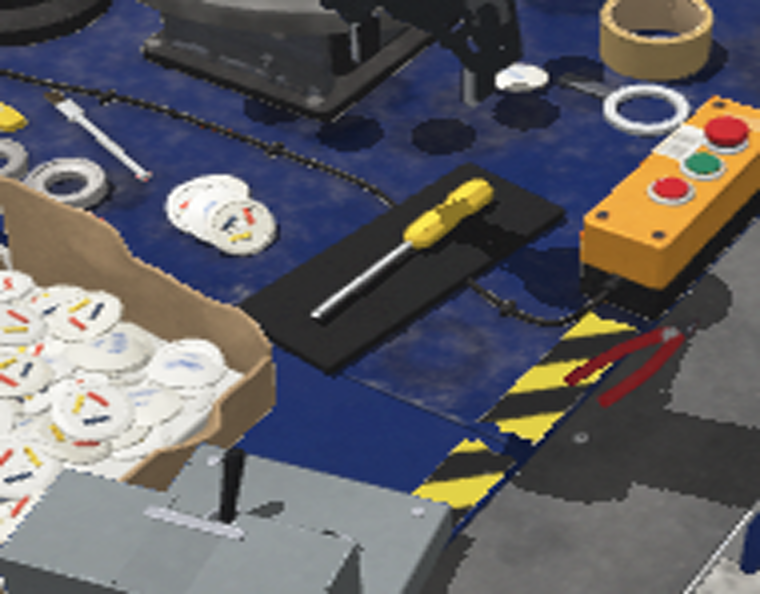

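View pics/k2.png

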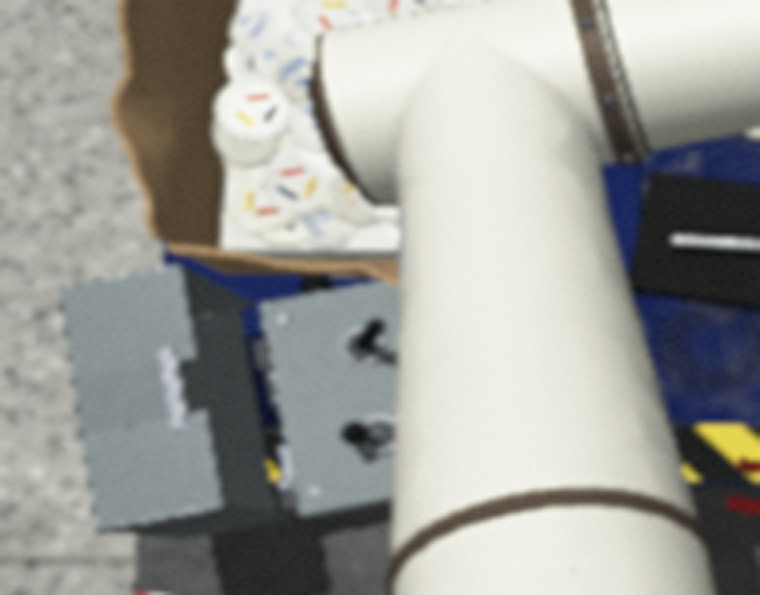

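Run:
```python
from h import *
p=get_image("top")
for z in (100,150): print(z,[ray(p,110+a/4,110+b/3.5,z).round() for a,b in((180,245),(300,268),(390,270))])
D=down(102.1)
go((st(-16,-31,200),D),(st(-16,-31,105),D))
```

```text
100 [array([613., 424., 100.]), array([596., 345., 100.]), array([594., 287., 100.])]
150 [array([600., 402., 150.]), array([584., 328., 150.]), array([582., 273., 150.])]
t 15.4 pos [627.6 -11.2 200. ] xdir 176.17 F [-0.1  1.4  0.2] w 85.4
xyz [10.06 30.7  -0.  ] rot [-2.000e-03 -1.000e-03  1.293e+00]
xyz [10.05 30.71  9.5 ] rot [-2.000e-03 -1.000e-03  1.293e+00]
```

Run:
```python
from h import *
p=get_image("scene"); q=get_image("top")
def ln(p,u,v):
    o=np.array(p["origin"]); return o,R.from_quat(p["orientation"]).apply([(u-p["cx"])/p["fx"],(v-p["cy"])/p["fy"],1.])
def tri(a,b):
    o1,d1=ln(p,*a);o2,d2=ln(q,*b); A=np.array([d1,-d2]).T; t=np.linalg.lstsq(A,o2-o1,rcond=None)[0]
    x,y=o1+d1*t[0],o2+d2*t[1]; return ((x+y)/2).round(), np.linalg.norm(x-y).round()
print(tri((246.7,235),(253,187)))
# wall top profile from scene: crop k: (150,455),(275,360)
for z in (90,110,130,150): print(z,[ray(p,180+a/4,130+b/3.3,z).round() for a,b in((150,455),(272,370))])
```

```text
(array([612., 181.,  55.]), np.float64(15.0))
90 [array([594., 324.,  90.]), array([582., 222.,  90.])]
110 [array([582., 334., 110.]), array([570., 235., 110.])]
130 [array([570., 344., 130.]), array([558., 247., 130.])]
150 [array([558., 355., 150.]), array([547., 260., 150.])]
```

apply_moves:
  steps:
    - {"hand": 0.5,"xyz": [10,30.7,0],"delta_rot": [0,0,1.293]}
    - {"hand": 0.5,"xyz": [10,30.7,0],"delta_rot": [0,0,1.293]}
    - {"hand": 0.5,"xyz": [10,30.7,0],"delta_rot": [0,0,1.293]}
    - {"hand": 0.5,"xyz": [10,30.7,0],"delta_rot": [0,0,1.293]}
    - {"hand": 0.5,"xyz": [10,30.7,0],"delta_rot": [0,0,1.293]}
    - {"hand": 0.5,"xyz": [10,30.7,0],"delta_rot": [0,0,1.293]}
    - {"hand": 0.5,"xyz": [10,30.7,0],"delta_rot": [0,0,1.293]}
    - {"hand": 0.5,"xyz": [10,30.7,0],"delta_rot": [0,0,1.293]}
    - {"hand": 0.5,"xyz": [10,30.7,0],"delta_rot": [0,0,1.293]}
    - {"hand": 0.5,"xyz": [10,30.7,0],"delta_rot": [0,0,1.293]}
    - {"hand": 0.5,"xyz": [10,30.7,0],"delta_rot": [0,0,1.293]}
    - {"hand": 0.5,"xyz": [10,30.7,0],"delta_rot": [0,0,1.293]}

```text
clock: 16.5
position: [548.3, 302.4, 200.7]
ee_rot: [0.629, 0.777, -0.0, -0.0]
contact_force: [0.4, 0.1, 0.6]
gripper_width: 42.9
```

Run:
```python
from h import *
p=get_image("scene"); f=p["frame"]; u,v=180,180
cv2.imwrite(f"pics/l.png",cv2.resize(f[v:v+150,u:u+150],None,fx=4,fy=4,interpolation=cv2.INTER_CUBIC))
D=down(102.1)
go((st(-21,-32,200),D),(st(-21,-32,105),D))
```

```text
t 16.55 pos [548.4 302.1 200.8] xdir 102.21 F [0.2 0.1 0.1] w 42.8
xyz [-0.5   0.02  0.08] rot [-0.     0.     0.002]
xyz [-0.5   0.02  9.58] rot [-0.     0.     0.002]
```

View pics/l.png

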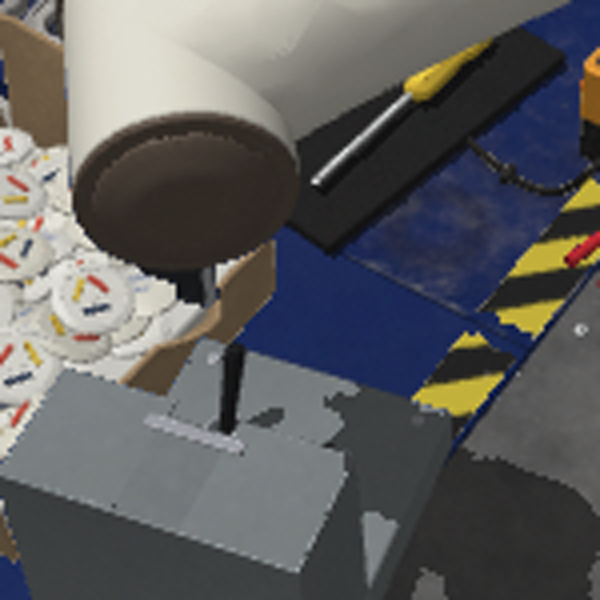

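apply_moves:
  steps:
    - {"hand": 0.5,"xyz": [-0.3,0,2],"delta_rot": [0,0,0]}
    - {"hand": 0.5,"xyz": [-0.4,0,5],"delta_rot": [0,0,0]}
    - {"hand": 0.5,"xyz": [-0.4,0,7],"delta_rot": [0,0,0]}
    - {"hand": 0.5,"xyz": [-0.4,0,8.2],"delta_rot": [0,0,0]}
    - {"hand": 0.5,"xyz": [-0.4,0,9],"delta_rot": [0,0,0]}
    - {"hand": 0.5,"xyz": [-0.4,0,9.8],"delta_rot": [0,0,0]}
    - {"hand": 0.5,"xyz": [-0.4,0,10],"delta_rot": [0,0,0]}
    - {"hand": 0.5,"xyz": [-0.4,0,10],"delta_rot": [0,0,0]}

```text
clock: 17.22
position: [549.6, 297.9, 100.9]
ee_rot: [0.629, 0.778, -0.0, 0.0]
contact_force: [0.3, 0.8, 0.6]
gripper_width: 42.7
```

```bash
cat > see2.py <<'E'
from h import *
import sys
p=get_image("scene"); f=p["frame"]; u,v=180,200
cv2.imwrite(f"pics/{sys.argv[1]}.png",cv2.resize(f[v:v+130,u:u+140],None,fx=5,fy=4.5,interpolation=cv2.INTER_CUBIC))
D=down(102.1)
go((st(-2,-32,101),D))
E
python3 see2.py l2
```

```text
t 17.27 pos [549.8 298.1 101.5] xdir 102.11 F [-0.6  0.4  0.4] w 42.5
xyz [ 1.81 -0.03  0.05] rot [ 0.001 -0.     0.   ]
```

View pics/l2.png

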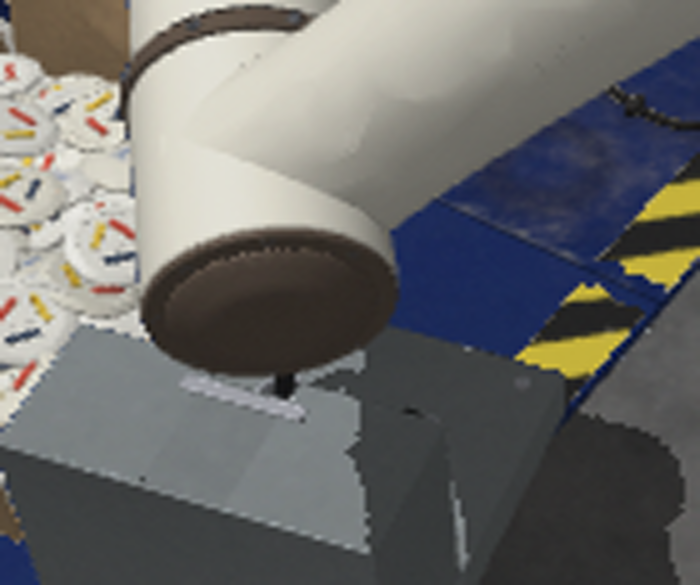

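apply_moves:
  steps:
    - {"hand": 0.4,"xyz": [0,0,0],"delta_rot": [0,0,0]}
    - {"hand": 0.3,"xyz": [0,0,0],"delta_rot": [0,0,0]}
    - {"hand": 0.3,"xyz": [0.3,0,0],"delta_rot": [0,0,0]}
    - {"hand": 0.3,"xyz": [0.6,0,0],"delta_rot": [0,0,0]}

```text
clock: 17.6
position: [548.3, 303.8, 101.7]
ee_rot: [0.629, 0.778, 0.0, 0.0]
contact_force: [1.2, -4.1, 4.2]
gripper_width: 25.6
```

apply_moves:
  steps:
    - {"hand": 0.3,"xyz": [0.2,0,0],"delta_rot": [0,0,0]}
    - {"hand": 0.3,"xyz": [0.4,0,0],"delta_rot": [0,0,0]}
    - {"hand": 0.3,"xyz": [0.6,0,0],"delta_rot": [0,0,0]}
    - {"hand": 0.3,"xyz": [0.6,0,0],"delta_rot": [0,0,0]}

```text
clock: 17.93
position: [546.9, 310.0, 101.2]
ee_rot: [0.629, 0.778, 0.0, -0.0]
contact_force: [0.3, -1.3, 1.4]
gripper_width: 25.7
```

Run:
```python
from h import *
s=telemetry.read_state(); d=s["position"]-SO; print("st x",d@SX,"y",d@SYv); go()
```

```text
st x -7.87192974740263 y -31.998558723664686
t 17.93 pos [546.9 310.  101.2] xdir 102.08 F [ 0.3 -1.3  1.4] w 25.7
```

apply_moves:
  steps:
    - {"hand": 0.3,"xyz": [0.2,0,0],"delta_rot": [0,0,0]}
    - {"hand": 0.3,"xyz": [0.4,0,0],"delta_rot": [0,0,0]}
    - {"hand": 0.3,"xyz": [0.6,0,0],"delta_rot": [0,0,0]}
    - {"hand": 0.3,"xyz": [0.8,0,0],"delta_rot": [0,0,0]}
    - {"hand": 0.3,"xyz": [0.8,0,0],"delta_rot": [0,0,0]}

```text
clock: 18.35
position: [545.0, 318.4, 100.7]
ee_rot: [0.629, 0.778, 0.0, -0.0]
contact_force: [-0.2, -1.0, -0.3]
gripper_width: 25.5
```

Run:
```python
from h import *
s=telemetry.read_state(); d=s["position"]-SO; print("st x",d@SX,"y",d@SYv); go()
```

```text
st x 0.7247007239146586 y -31.827067961309748
t 18.35 pos [545.  318.4 100.7] xdir 102.12 F [-0.2 -1.  -0.3] w 25.5
```

apply_moves:
  steps:
    - {"hand": 0.5,"xyz": [0,0,0],"delta_rot": [0,0,0]}
    - {"hand": 0.5,"xyz": [0,0,0],"delta_rot": [0,0,0]}
    - {"hand": 0.5,"xyz": [0,0,-2],"delta_rot": [0,0,0]}
    - {"hand": 0.5,"xyz": [0,0,-5],"delta_rot": [0,0,0]}
    - {"hand": 0,"xyz": [0,0,-9],"delta_rot": [0,0,0]}
    - {"hand": 0,"xyz": [-2,0,-13],"delta_rot": [0,0,0]}
    - {"hand": 0,"xyz": [-6,0,-15],"delta_rot": [0,0,0]}
    - {"hand": 0,"xyz": [-10,0,-15],"delta_rot": [0,0,0]}
    - {"hand": 0,"xyz": [-14,0,-15],"delta_rot": [0,0,0]}
    - {"hand": 0,"xyz": [-14,0,-15],"delta_rot": [0,0,0]}

```text
clock: 19.18
position: [575.0, 175.2, 252.2]
ee_rot: [0.631, 0.776, 0.0, 0.0]
contact_force: [-0.2, 0.6, 0.2]
gripper_width: -0.2
```

Run:
```python
from h import *
p=get_image("scene"); f=p["frame"]; u,v=180,200
for k in ["drive_tip","lamp_tip","hood_lip"]: print(k,[(np.array(q["xyz"]).round(),round(q["confidence"],2)) for q in nets.pinpoint(p,k)])
cv2.imwrite(f"pics/m.png",cv2.resize(f[v:v+130,u:u+140],None,fx=5,fy=4.5,interpolation=cv2.INTER_CUBIC))
p=get_image("top"); f=p["frame"]; u,v=110,160
for k in ["drive_tip","lamp_tip","hood_lip"]: print(k,[(np.array(q["xyz"]).round(),round(q["confidence"],2)) for q in nets.pinpoint(p,k)])
cv2.imwrite(f"pics/m2.png",cv2.resize(f[v:v+110,u:u+150],None,fx=5,fy=5,interpolation=cv2.INTER_CUBIC))
print("upright",st(0,-35,105),"front",st(-25.7,-35,99),"lamp+",st(14,35,75))
```

```text
drive_tip [(array([545., 321., 103.]), 0.57)]
lamp_tip []
hood_lip [(array([496., 386., 171.]), 0.67)]
drive_tip [(array([495., 374.,  44.]), 0.46), (array([551., 318., 104.]), 0.44)]
lamp_tip [(array([ 630., -345.,   -1.]), 0.71), (array([478., 320.,  75.]), 0.46)]
hood_lip [(array([498., 383., 171.]), 0.77)]
upright [548.22241329 318.3366497  105.        ] front [553.60961035 293.20762052  99.        ] lamp+ [476.84292683 317.35231561  75.        ]
```

View pics/m.png

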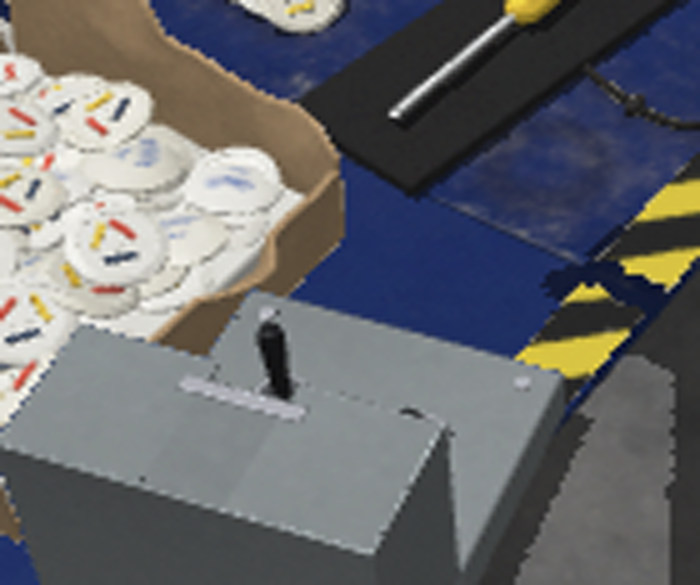

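View pics/m2.png

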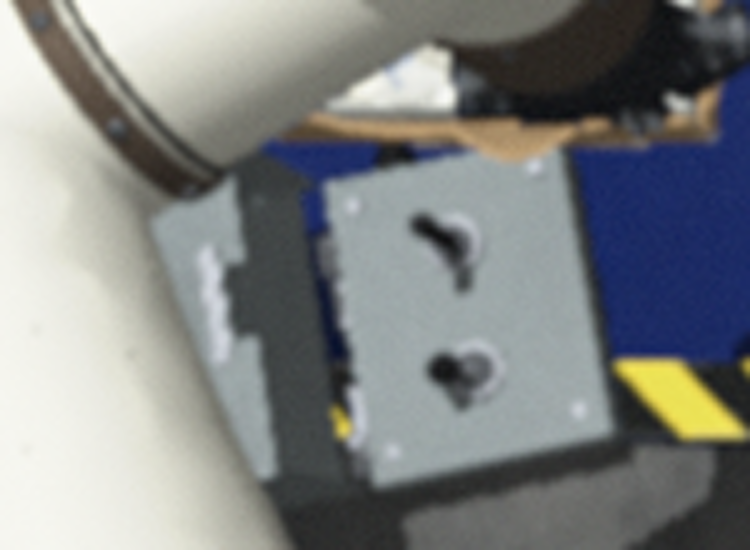

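Run:
```python
from h import *
s=get_image("scene"); t=get_image("top")
for n,P in dict(up=st(0,-35,105),plus=st(25.7,-35,99),minus=st(-25.7,-35,99),base=st(0,-35,42),lampP=st(14,35,75)).items():
    a=proj(s,P); b=proj(t,P); print(n,"m",((a[0]-180)*5,(a[1]-200)*4.5),"m2",((b[0]-110)*5,(b[1]-160)*5))
# plan for closing, tool xdir options
D=down(192.1)
go((st(160,45,260),D),(st(160,45,165),D),(st(160,45,260),down(102.1)))
```

```text
up m (np.float64(267.75341394926244), np.float64(319.2036290063575)) m2 (np.float64(419.15897578983135), np.float64(221.28537464931867))
plus m (np.float64(243.60249612488943), np.float64(364.9792943353503)) m2 (np.float64(372.9056165697739), np.float64(233.71939343330013))
minus m (np.float64(293.81465203989166), np.float64(288.7485224467536)) m2 (np.float64(472.5565003738103), np.float64(213.21890835298873))
base m (np.float64(281.3828150183167), np.float64(390.8892037695)) m2 (np.float64(455.3017709740817), np.float64(242.86058003299573))
lampP m (np.float64(398.1521289549147), np.float64(414.6315000084044)) m2 (np.float64(430.94486931290817), np.float64(367.404457166224))
t 19.68 pos [574.3 181.5 250.8] xdir 102.16 F [ 0.1  0.6 -0.2] w 0.1
xyz [29.93 -7.65 -0.93] rot [-0.   -0.   -1.57]
xyz [29.93 -7.65  8.57] rot [-0.   -0.   -1.57]
xyz [29.93 -7.65 -0.93] rot [-0.     0.     0.001]
```

Run:
```python
from h import *
D=down(102.1)
go((st(175,10,250),D),(st(175,10,163),D))
```

```text
t 19.68 pos [574.3 181.5 250.8] xdir 102.16 F [ 0.1  0.6 -0.2] w 0.1
xyz [31.43 -4.15  0.07] rot [-0.     0.     0.001]
xyz [31.43 -4.15  8.77] rot [-0.     0.     0.001]
```

apply_moves:
  steps:
    - {"hand": 0,"xyz": [2,-1,0],"delta_rot": [0,0,0]}
    - {"hand": 0,"xyz": [6,-2,0],"delta_rot": [0,0,0]}
    - {"hand": 0,"xyz": [10,-3,0],"delta_rot": [0,0,0]}
    - {"hand": 0,"xyz": [14,-4.15,0],"delta_rot": [0,0,0]}
    - {"hand": 0,"xyz": [18,-4.15,0],"delta_rot": [0,0,0]}
    - {"hand": 0,"xyz": [22,-4.15,0],"delta_rot": [0,0,0]}
    - {"hand": 0,"xyz": [26,-4.15,0],"delta_rot": [0,0,0]}
    - {"hand": 0,"xyz": [29,-4.15,0],"delta_rot": [0,0,0]}
    - {"hand": 0,"xyz": [31,-4.15,0],"delta_rot": [0,0,0]}
    - {"hand": 0,"xyz": [31.43,-4.15,0],"delta_rot": [0,0,0]}
    - {"hand": 0,"xyz": [31.43,-4.15,0],"delta_rot": [0,0,0]}

```text
clock: 20.6
position: [467.2, 480.9, 250.1]
ee_rot: [0.628, 0.778, -0.001, 0.0]
contact_force: [-0.0, 0.0, -0.1]
gripper_width: 0.1
```

Run:
```python
from h import *
D=down(102.1)
p=get_image("scene"); f=p["frame"]; u,v=150,160
cv2.imwrite(f"pics/n.png",cv2.resize(f[v:v+180,u:u+220],None,fx=3.5,fy=3.3,interpolation=cv2.INTER_CUBIC))
go((st(175,10,163),D))
```

```text
t 20.65 pos [467.6 479.6 250.4] xdir 102.15 F [-0.5 -1.7 -0.2] w 0.0
xyz [0.05 0.01 8.74] rot [-0.001  0.001  0.001]
```

View pics/n.png

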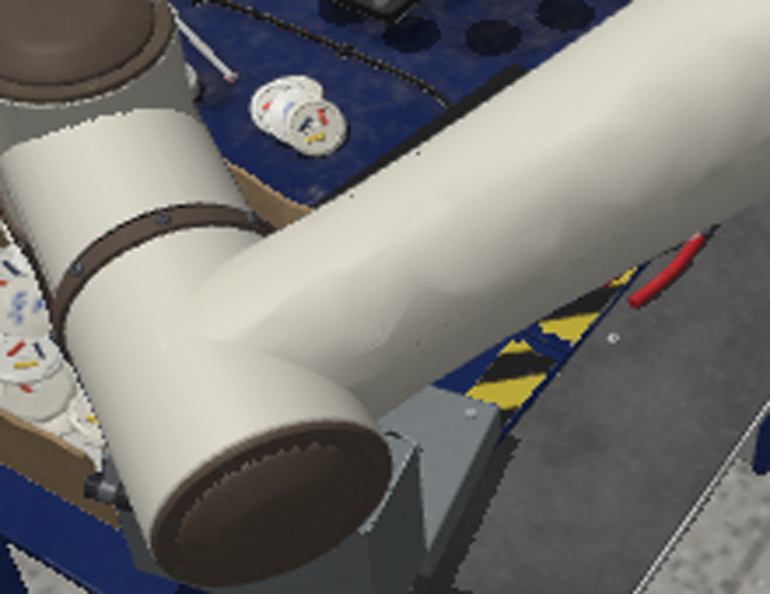

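apply_moves:
  steps:
    - {"hand": 0,"xyz": [0.1,0,2],"delta_rot": [0,0,0]}
    - {"hand": 0,"xyz": [0.1,0,5],"delta_rot": [0,0,0]}
    - {"hand": 0,"xyz": [0.1,0,7.5],"delta_rot": [0,0,0]}
    - {"hand": 0,"xyz": [0.1,0,8.7],"delta_rot": [0,0,0]}
    - {"hand": 0,"xyz": [0.1,0,8.7],"delta_rot": [0,0,0]}
    - {"hand": 0,"xyz": [-1,0,8.7],"delta_rot": [0,0,0]}
    - {"hand": 0,"xyz": [-2,0,8.6],"delta_rot": [0,0,0]}
    - {"hand": 0,"xyz": [-3,0,8.2],"delta_rot": [0,0,0]}
    - {"hand": 0,"xyz": [-4,0,7.6],"delta_rot": [0,0,0]}
    - {"hand": 0,"xyz": [-5,0,7.2],"delta_rot": [0,0,0]}

```text
clock: 21.48
position: [479.4, 429.7, 181.4]
ee_rot: [0.629, 0.777, 0.002, -0.0]
contact_force: [0.7, 0.8, -0.4]
gripper_width: 0.2
```

```bash
cat > see3.py <<'E'
from h import *
import sys
D=down(102.1)
p=get_image("scene"); f=p["frame"]; u,v=150,180
cv2.imwrite(f"pics/{sys.argv[1]}.png",cv2.resize(f[v:v+180,u:u+220],None,fx=3.5,fy=3.3,interpolation=cv2.INTER_CUBIC))
p=get_image("top"); f=p["frame"]; u,v=110,160
cv2.imwrite(f"pics/{sys.argv[1]}t.png",cv2.resize(f[v:v+110,u:u+150],None,fx=5,fy=5,interpolation=cv2.INTER_CUBIC))
s=telemetry.read_state(); d=s["position"]-SO; print("st x",d@SX,"y",d@SYv,d[2]); go()
print([(np.array(q["xyz"]).round(),round(q["confidence"],2)) for q in nets.pinpoint(p,"hood_lip")])
E
python3 see3.py o
```

```text
st x 122.38357889180249 y 9.032032179057957 181.2872188129055
t 21.58 pos [479.5 428.8 181.3] xdir 101.98 F [0.1 0.2 0.5] w 0.2
[(array([504., 351., 169.]), 0.8)]
```

View pics/o.png

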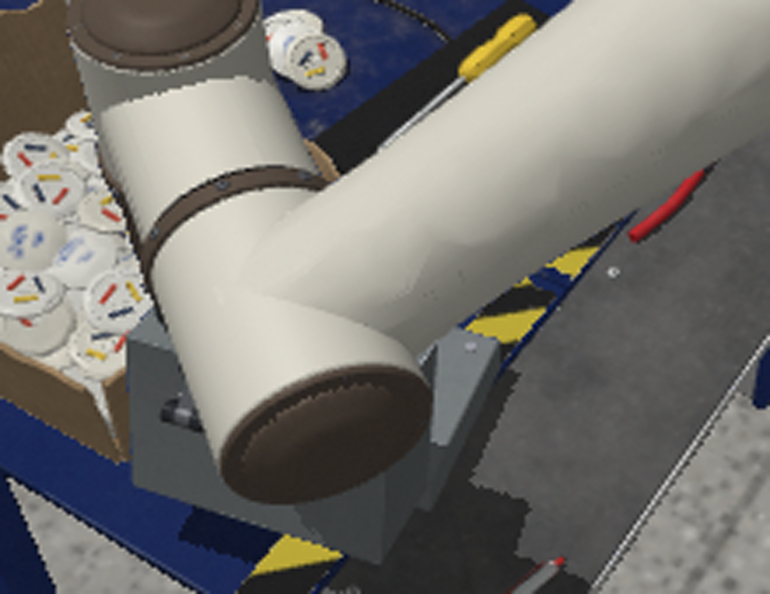

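View pics/ot.png

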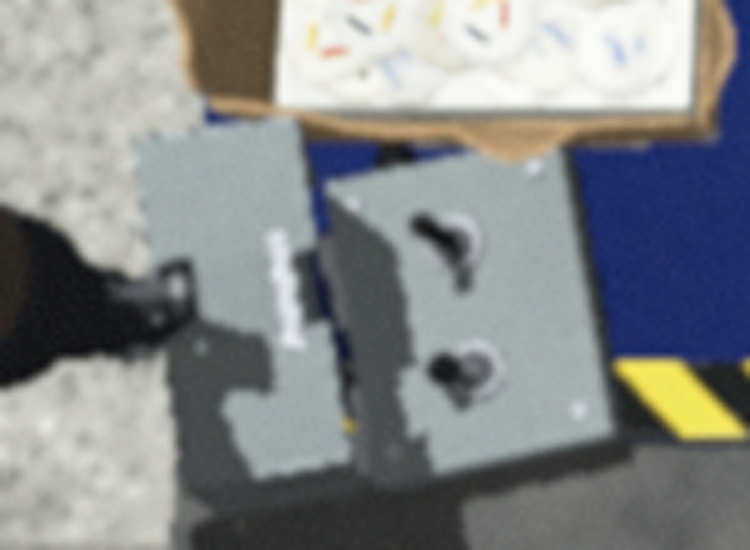

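apply_moves:
  steps:
    - {"hand": 0,"xyz": [-0.8,0,-0.2],"delta_rot": [0,0,0]}
    - {"hand": 0,"xyz": [-1.6,0,-0.4],"delta_rot": [0,0,0]}
    - {"hand": 0,"xyz": [-2.4,0,-0.5],"delta_rot": [0,0,0]}
    - {"hand": 0,"xyz": [-3.2,0,-0.6],"delta_rot": [0,0,0]}
    - {"hand": 0,"xyz": [-4.0,0,-0.6],"delta_rot": [0,0,0]}
    - {"hand": 0,"xyz": [-4.8,0,-0.6],"delta_rot": [0,0,0]}
    - {"hand": 0,"xyz": [-5.6,0,-0.5],"delta_rot": [0,0,0]}
    - {"hand": 0,"xyz": [-6.4,0,-0.4],"delta_rot": [0,0,0]}
    - {"hand": 0,"xyz": [-7.1,0,-0.2],"delta_rot": [0,0,0]}
    - {"hand": 0,"xyz": [-7.1,0,-0.2],"delta_rot": [0,0,0]}

```text
clock: 22.47
position: [493.3, 359.0, 180.2]
ee_rot: [0.629, 0.777, -0.001, -0.0]
contact_force: [-0.5, 0.4, 1.1]
gripper_width: 0.2
```

```bash
python3 see3.py o2
```

```text
st x 52.173436770284034 y 10.433665742461098 179.73125250664387
t 22.57 pos [492.9 359.8 179.7] xdir 102.01 F [-0.4 -0.3  0.1] w 0.1
[(array([519., 286., 136.]), 0.76)]
```

View pics/o2t.png

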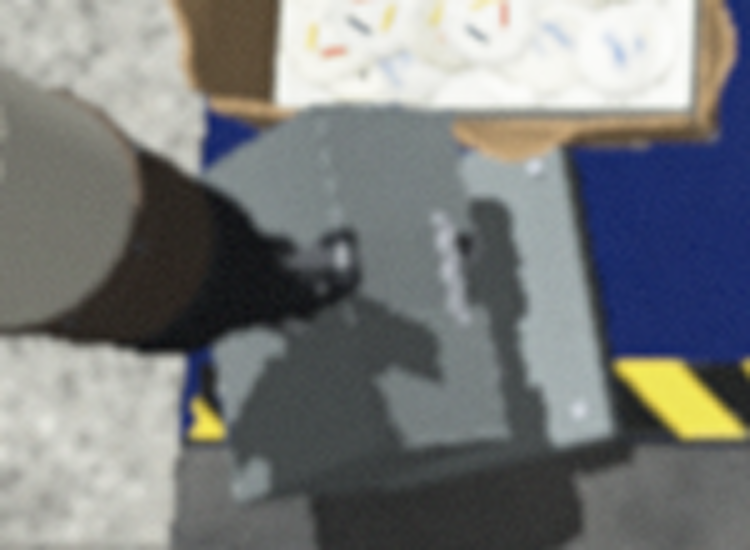

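View pics/o2.png

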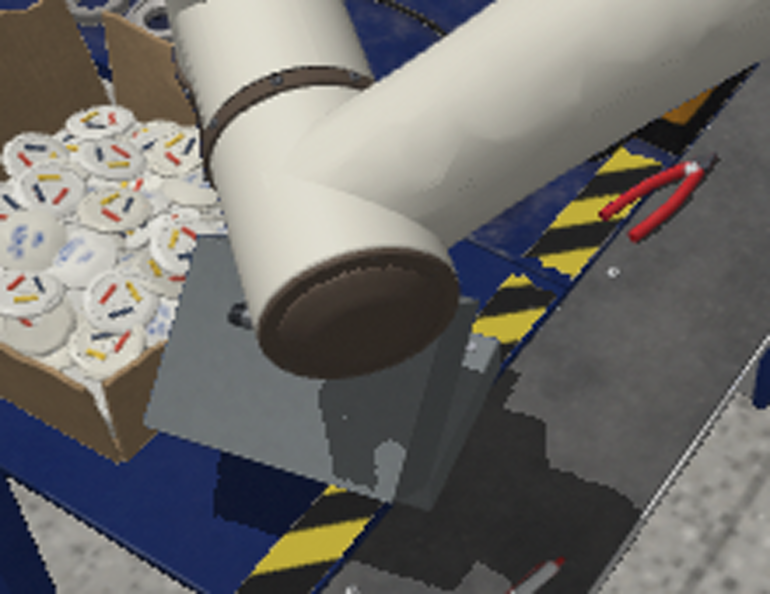

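apply_moves:
  steps:
    - {"hand": 0,"xyz": [-0.8,0,0.1],"delta_rot": [0,0,0]}
    - {"hand": 0,"xyz": [-1.6,0,0.3],"delta_rot": [0,0,0]}
    - {"hand": 0,"xyz": [-2.4,0,0.6],"delta_rot": [0,0,0]}
    - {"hand": 0,"xyz": [-3.2,0,1.0],"delta_rot": [0,0,0]}
    - {"hand": 0,"xyz": [-4.0,0,1.4],"delta_rot": [0,0,0]}
    - {"hand": 0,"xyz": [-4.7,0,1.9],"delta_rot": [0,0,0]}
    - {"hand": 0,"xyz": [-5.4,0,2.4],"delta_rot": [0,0,0]}
    - {"hand": 0,"xyz": [-6.0,0,2.9],"delta_rot": [0,0,0]}
    - {"hand": 0,"xyz": [-6.5,0,3.3],"delta_rot": [0,0,0]}
    - {"hand": 0,"xyz": [-7.0,0,3.8],"delta_rot": [0,0,0]}
    - {"hand": 0,"xyz": [-7.2,0,4.0],"delta_rot": [0,0,0]}

```text
clock: 23.53
position: [508.3, 289.6, 139.8]
ee_rot: [0.629, 0.777, -0.001, -0.0]
contact_force: [0.3, 0.2, 0.3]
gripper_width: -0.0
```

```bash
python3 see3.py o3
```

```text
st x -19.36795403043558 y 10.135809635238717 140.0920861441124
t 23.63 pos [508.1 289.9 140.1] xdir 102.04 F [-0.6  0.5 -0.1] w -0.4
[(array([529., 249.,  57.]), 0.72), (array([ 631., -345.,   -0.]), 0.27)]
```

View pics/o3.png

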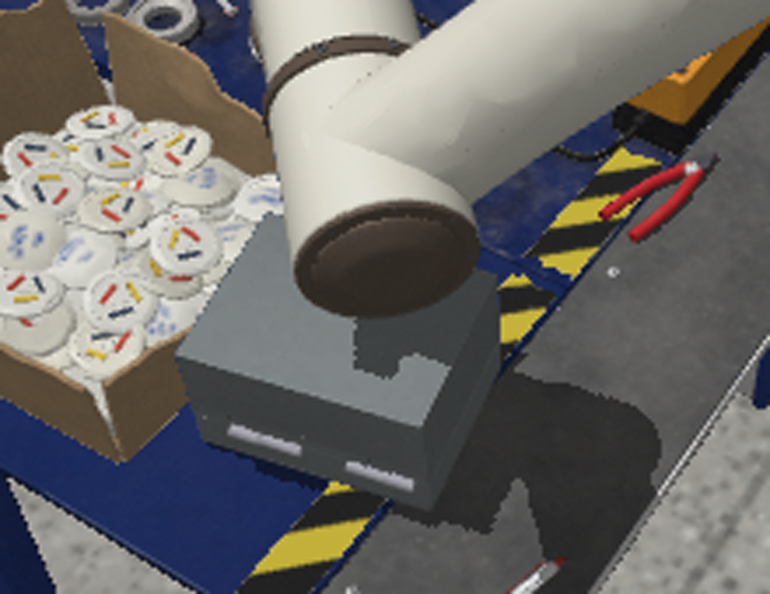

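apply_moves:
  steps:
    - {"hand": 0,"xyz": [-0.3,0,0.2],"delta_rot": [0,0,0]}
    - {"hand": 0,"xyz": [-0.5,0,0.4],"delta_rot": [0,0,0]}
    - {"hand": 0,"xyz": [-0.5,0,0.4],"delta_rot": [0,0,0]}

```text
clock: 23.93
position: [509.7, 285.8, 137.2]
ee_rot: [0.629, 0.778, 0.0, -0.0]
contact_force: [0.3, -0.4, 1.5]
gripper_width: 0.4
```

apply_moves:
  steps:
    - {"hand": 0,"xyz": [-0.1,0,0.1],"delta_rot": [0,0,0]}
    - {"hand": 0,"xyz": [-0.1,0,0.2],"delta_rot": [0,0,0]}
    - {"hand": 0,"xyz": [-0.1,0,0.2],"delta_rot": [0,0,0]}

```text
clock: 24.18
position: [509.8, 285.7, 137.0]
ee_rot: [0.628, 0.778, 0.001, -0.0]
contact_force: [-4.2, 1.9, 9.7]
gripper_width: 0.3
```

apply_moves:
  steps:
    - {"hand": 0,"xyz": [0,0,0.1],"delta_rot": [0,0,0]}
    - {"hand": 0,"xyz": [0,0,0.1],"delta_rot": [0,0,0]}
    - {"hand": 0,"xyz": [0,0,0],"delta_rot": [0,0,0]}
    - {"hand": 0,"xyz": [0,0,-2],"delta_rot": [0,0,0]}
    - {"hand": 0,"xyz": [0,0,-6],"delta_rot": [0,0,0]}
    - {"hand": 0,"xyz": [0,0,-10],"delta_rot": [0,0,0]}
    - {"hand": 0,"xyz": [-3,2,-12],"delta_rot": [0,0,0]}
    - {"hand": 0,"xyz": [-7,2,-12],"delta_rot": [0,0,0]}
    - {"hand": 0,"xyz": [-11,2,-12],"delta_rot": [0,0,0]}
    - {"hand": 0,"xyz": [-15,2,-12],"delta_rot": [0,0,0]}
    - {"hand": 0,"xyz": [-18,2,-12],"delta_rot": [0,0,0]}
    - {"hand": 0,"xyz": [-20,2,-12],"delta_rot": [0,0,0]}

```text
clock: 25.18
position: [571.1, 90.3, 254.8]
ee_rot: [0.63, 0.777, -0.0, -0.0]
contact_force: [0.8, 0.2, 0.1]
gripper_width: -0.1
```

Run:
```python
from h import *
go()
for n in ["scene","top"]:
    p=get_image(n); cv2.imwrite(f"pics/z_{n}.png",p["frame"])
    for k in ["hood_lip","screwdriver","mat","blade_tip","tape_roll","go_gauge","side_cutters"]: print(n,k,[(np.array(q["xyz"]).round(),round(q["confidence"],2)) for q in nets.pinpoint(p,k)][:1])
    f=p["frame"].copy()
    for z in (40,115):
        for a,b in((-65,-85),(-65,85),(65,85),(65,-85)):
            u,v=proj(p,st(a,b,z)); cv2.circle(f,(int(round(u)),int(round(v))),1,(0,0,255),-1)
    u,v=(180,200) if n=="scene" else (130,150)
    cv2.imwrite(f"pics/zz_{n}.png",cv2.resize(f[v:v+140,u:u+180],None,fx=4,fy=4,interpolation=cv2.INTER_CUBIC))
```

```text
t 25.18 pos [571.1  90.3 254.8] xdir 101.95 F [0.8 0.2 0.1] w -0.1
scene hood_lip []
scene screwdriver [(array([628.,  18.,  16.]), 0.8)]
scene mat [(array([630.,  17.,  -3.]), 0.66)]
scene blade_tip [(array([ 625., -347.,   -2.]), 0.73)]
scene tape_roll [(array([ 623., -347.,    0.]), 0.75)]
scene go_gauge [(array([ 609., -259.,    0.]), 0.76)]
scene side_cutters [(array([434.,  15.,  -1.]), 0.79)]
top hood_lip [(array([525., 250.,  57.]), 0.66)]
top screwdriver [(array([634.,  16.,  14.]), 0.61)]
top mat [(array([633.,  18.,  -4.]), 0.76)]
top blade_tip []
top tape_roll [(array([ 630., -346.,    0.]), 0.72)]
top go_gauge [(array([ 605., -259.,    3.]), 0.53)]
top side_cutters [(array([434.,  15.,  -2.]), 0.78)]
```

View pics/zz_scene.png

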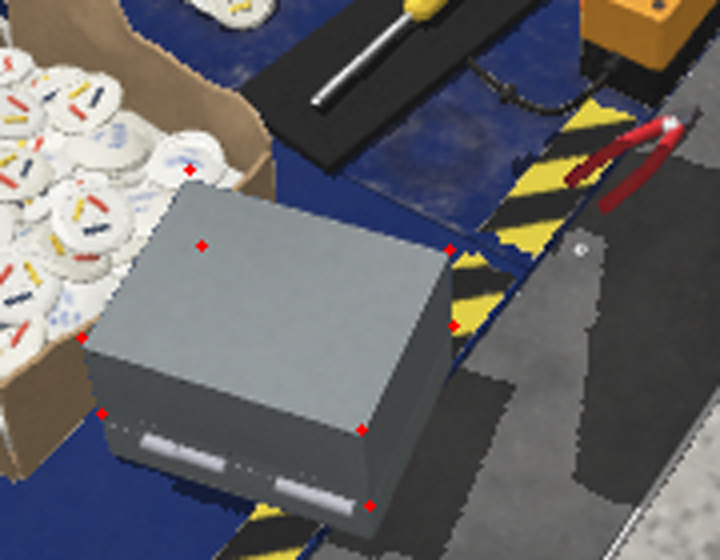

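View pics/z_scene.png

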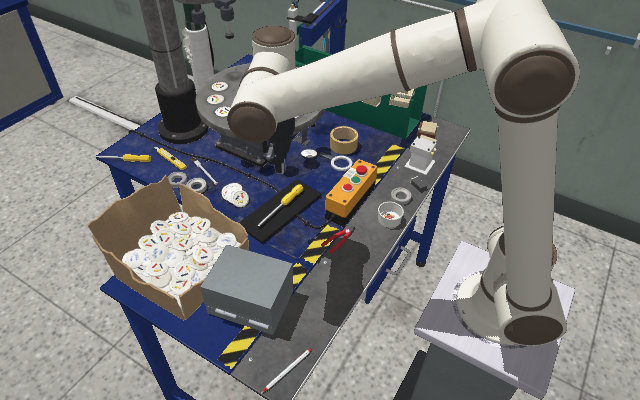

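Run:
```python
import cv2,numpy as np
a=cv2.imread("pics/a_scene.png").astype(int);b=cv2.imread("pics/z_scene.png").astype(int)
d=np.abs(a-b).max(2); r=d[240:340,195:300]; print((r>40).sum(), np.argwhere(r>40)[:10])
from scipy.ndimage import shift
# registration of front hood edge by phase correlation on edges
g=[cv2.cvtColor(x[238:300,200:300].astype(np.uint8),cv2.COLOR_BGR2GRAY).astype(np.float32) for x in(a,b)]
print(cv2.phaseCorrelate(*g))
cv2.imwrite("pics/diff.png",cv2.resize(np.clip(d[180:360,170:350]*3,0,255).astype(np.uint8),None,fx=3,fy=3))
```

```text
2 [[15 25]
 [96 69]]
((-0.0007389428700079748, 0.00843554209152586), 0.9944716941565275)
```

View pics/diff.png

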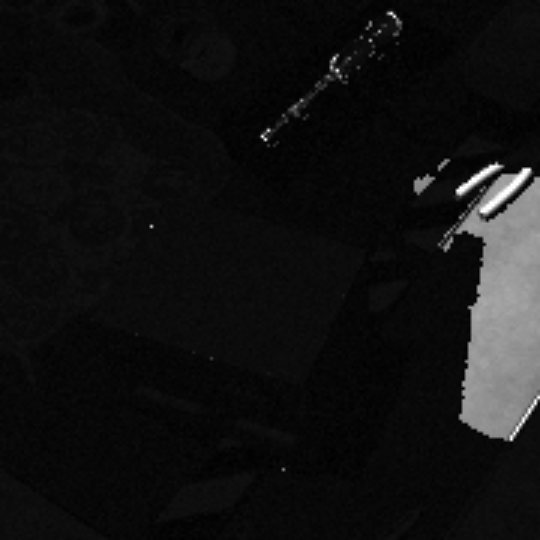

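```bash
python3 -c "
from bench import workorder
print(workorder.job_done())"
```

```text
the job is handed in; nothing more can be done
None
```

The job is done and handed in after about 25 s of robot time; the system reports no verdict.

- **Hood opened:** I levered it open with the screwdriver blade in the notch, to roughly 1.5 rad, and laid the screwdriver back on its mat within a few millimetres of where it started.
- **Long lever:** I straddled it with the fingers and moved it to upright. With the hood still open, both cameras showed it upright and the short lever still at its hinge-side stop. I could not see either lever after shutting the hood.
- **Hood shut:** I pushed it down from behind until it met firm resistance, about 10 N at the last reading, then pressed 1 mm further. The final picture of it matches the first one to 0.01 pixel.
- **Left alone:** the tape roll, ring gauge and side cutters are within the networks' measuring error of their starting positions. The arm stands clear of everything.

One network reading disagreed: it put the shut hood's lip at about 57 mm, against the expected 52 mm. The network's low confidence and the picture comparison lead me to discount it. The blade tip was also mislocated, or not found, in the last pictures, though the screwdriver is plainly on the mat.

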